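Load the gel-plate dryer

TASK

Switch the warm-air blower off first by turning its dial fully anticlockwise to the stop; with it off, stand every blue gel plate that lies on the bench tall in the drying rack, on a short edge and fully down in a groove of its own, and push the orange sleeve fully home over the blower's spigot. When everything is loaded, turn the dial fully clockwise to the full-heat stop, and leave the tip box, the bottle and the dishes where they are.

Things in the scene. Friction and masses are not known exactly. Their poses are not given: they have to be found in the camera images.
- plate0: a sky-blue acrylic gel plate, 56 x 110 x 9 mm (own x = width, y = length, z = thickness), 65 g, a white band across both faces at each short end, both ends and faces alike; origin at its centre. It starts lying flat on the bench. May be absent (2 to 4 are present)
- plate1: a sky-blue acrylic gel plate, 56 x 110 x 9 mm (own x = width, y = length, z = thickness), 65 g, a white band across both faces at each short end, both ends and faces alike; origin at its centre. It starts lying flat on the bench. May be absent (2 to 4 are present)
- plate2: a sky-blue acrylic gel plate, 56 x 110 x 9 mm (own x = width, y = length, z = thickness), 65 g, a white band across both faces at each short end, both ends and faces alike; origin at its centre. It starts lying flat on the bench. May be absent (2 to 4 are present)
- plate3: a sky-blue acrylic gel plate, 56 x 110 x 9 mm (own x = width, y = length, z = thickness), 65 g, a white band across both faces at each short end, both ends and faces alike; origin at its centre. It starts lying flat on the bench. May be absent (2 to 4 are present)
- rack: white drying rack, fixed: base 100 (x) x 260 (y) x 12 mm, origin at the centre of its underside; on it six solid ribs with five parallel grooves between, along its own x, 40 mm apart along its y, their ends closed by walls 30 mm tall, 6 mm thick. A groove is 15 mm wide, 68 mm long between the walls: a plate has 6 mm to spare in thickness, 12 mm in width
- grooves: frame of the rack's leaning grooves: origin at the centre of the base's top face (12 mm over the bench, the groove floor); its z axis, the way a plate stands up in a groove, leans 15 degrees from vertical towards the rack's -y; x = along the grooves, y = across them (face normal of a seated plate). The ribs rise about 32 mm along z
- dial (a joint): the blower's orange dial, turned about a vertical axis: 0 rad = the off stop (fully anticlockwise seen from above), 2.6 rad = the full-heat stop (fully clockwise); it starts in between and stays where it is left (light friction, 0.04 N m)
- dial_grip (a point): on the dial's axis, at gripping height, 87 mm over the bench. The dial's grip is a bar 49 mm long, 14 mm wide, rising 32 mm from a 52 mm disc; its top is 7 mm above this point. The bar lies along this point's own x axis, which turns with the dial
- blower: white warm-air blower, fixed, a case 110 (x) x 200 (y) x 50 mm high with a blue foot line; origin at the centre of its underside. The dial is 50 mm from the centre towards its +y, the spigot 52 mm towards its -y
- spigot (a point): foot of the blower's vertical aluminium spigot, on the case's top face (50 mm over the bench), on its axis. The spigot is 37 mm across and 32 mm tall, with a 5 mm bevelled tip
- sleeve: orange rigid outlet sleeve, a plain tube 52 mm outside, 42 mm inside, 70 mm long, 70 g, open at both ends; origin at the centre of its lower end, z along its axis; it starts standing upright on the bench
- tipbox: bystander: yellow tip box 85 x 120 x 54 mm, origin under its centre
- reagent: bystander: amber bottle with an orange cap, 72 mm across, 170 mm tall, origin under its centre
- dishes: bystander: stack of three white dishes, 60 mm across, 40 mm tall, origin under its centre
- slot0 (a point): groove 0 of the rack (0 is at the rack's -y end, 4 at +y): the point where the centre of a plate standing fully home in it lies, 56.5 mm above the groove floor along the grooves' z
- slot1 (a point): groove 1 of the rack (0 is at the rack's -y end, 4 at +y): the point where the centre of a plate standing fully home in it lies, 56.5 mm above the groove floor along the grooves' z
- slot2 (a point): groove 2 of the rack (0 is at the rack's -y end, 4 at +y): the point where the centre of a plate standing fully home in it lies, 56.5 mm above the groove floor along the grooves' z
- slot3 (a point): groove 3 of the rack (0 is at the rack's -y end, 4 at +y): the point where the centre of a plate standing fully home in it lies, 56.5 mm above the groove floor along the grooves' z
- slot4 (a point): groove 4 of the rack (0 is at the rack's -y end, 4 at +y): the point where the centre of a plate standing fully home in it lies, 56.5 mm above the groove floor along the grooves' z
Mind the look-alikes: they are no part of the job. Leave any purple or yellow look-alike of the plate0 alone. What is shaped like the plate2 but pink is not meant.

How it is judged (in metres and radians):
On the way, in this order (a step that is already met when the one before it is completed fails the run):
1. the dial is turned fully anticlockwise, to the off stop (value of joint dial below 0.1 rad), for 0.2 s.
2. with the dial still off, every plate present stands in a groove and the sleeve is fully on the spigot, all let go (value of joint dial below 0.1 rad and (distance between plate0 and slot0 below 0.02 m or distance between plate0 and slot1 below 0.02 m or distance between plate0 and slot2 below 0.02 m or distance between plate0 and slot3 below 0.02 m or distance between plate0 and slot4 below 0.02 m) and angle between the z axis of each of plate0, plate1, plate2, plate3 and the y axis of grooves, either way round below 0.3 rad and angle between the y axis of each of plate0, plate1, plate2, plate3 and the z axis of grooves, either way round below 0.3 rad and contact force between each of plate0, plate1, plate2, plate3, sleeve and the fingers below 0.1 N and (distance between plate1 and slot0 below 0.02 m or distance between plate1 and slot1 below 0.02 m or distance between plate1 and slot2 below 0.02 m or distance between plate1 and slot3 below 0.02 m or distance between plate1 and slot4 below 0.02 m) and (distance between plate2 and slot0 below 0.02 m or distance between plate2 and slot1 below 0.02 m or distance between plate2 and slot2 below 0.02 m or distance between plate2 and slot3 below 0.02 m or distance between plate2 and slot4 below 0.02 m) and (distance between plate3 and slot0 below 0.02 m or distance between plate3 and slot1 below 0.02 m or distance between plate3 and slot2 below 0.02 m or distance between plate3 and slot3 below 0.02 m or distance between plate3 and slot4 below 0.02 m) and horizontal distance between sleeve and spigot below 0.006 m and z of sleeve in the frame of spigot below 0.004 m and angle between sleeve's own z axis and vertical below 0.1 rad), for 0.3 s.
3. the dial is turned fully clockwise, to the full-heat stop (value of joint dial above 2.5 rad), for 0.2 s.
At the end, for the whole second after the job is handed in: dial within 0.1 rad of the full-heat stop; every plate present stands on a short edge in its own groove, centre within 20 mm of that groove's point, faces within 0.3 rad; sleeve upright on the spigot, lower end within 4 mm of the case; all released and at rest (value of joint dial above 2.5 rad and (distance between plate0 and slot0 below 0.02 m or distance between plate0 and slot1 below 0.02 m or distance between plate0 and slot2 below 0.02 m or distance between plate0 and slot3 below 0.02 m or distance between plate0 and slot4 below 0.02 m) and angle between the z axis of each of plate0, plate1, plate2, plate3 and the y axis of grooves, either way round below 0.3 rad and angle between the y axis of each of plate0, plate1, plate2, plate3 and the z axis of grooves, either way round below 0.3 rad and contact force between each of plate0, plate1, plate2, plate3, sleeve and the fingers below 0.1 N and (distance between plate1 and slot0 below 0.02 m or distance between plate1 and slot1 below 0.02 m or distance between plate1 and slot2 below 0.02 m or distance between plate1 and slot3 below 0.02 m or distance between plate1 and slot4 below 0.02 m) and (distance between plate2 and slot0 below 0.02 m or distance between plate2 and slot1 below 0.02 m or distance between plate2 and slot2 below 0.02 m or distance between plate2 and slot3 below 0.02 m or distance between plate2 and slot4 below 0.02 m) and (distance between plate3 and slot0 below 0.02 m or distance between plate3 and slot1 below 0.02 m or distance between plate3 and slot2 below 0.02 m or distance between plate3 and slot3 below 0.02 m or distance between plate3 and slot4 below 0.02 m) and horizontal distance between sleeve and spigot below 0.006 m and z of sleeve in the frame of spigot below 0.004 m and angle between sleeve's own z axis and vertical below 0.1 rad and linear speed of each of plate0, plate1, plate2, plate3, sleeve below 0.02 m/s); the robot touches nothing.
It fails at once if the tip box, bottle or dishes are shoved more than 30 mm or tipped over (distance of any of tipbox, reagent, dishes from where it was at the start of the episode above 0.03 m or angle between any of tipbox, reagent, dishes's own z axis and vertical above 0.4 rad).
Of plate0, plate1, plate2, plate3 only 2 to 4 are there at a start; the rules pass over those that are not, and their reading is None.
At some moment in a run one of sleeve may be knocked a few centimetres aside while the robot is not near it.
It also fails if it takes over 210 s, if anything falls off the work surface, if the arm or the gripper's body presses on something with over 40 N, if the wrist force passes 120 N, or if a joint passes its speed limit or range.

ROBOT

A 6-joint arm with a two-finger parallel gripper is mounted at the origin on the work surface. World frame = base frame: x ahead of the robot, y to its left, z up, the work surface at z = 0. Lengths are in mm, angles in rad, forces in N, time in s.
With the tool pointing down it reaches from about 275 to 750 mm from the base axis. Payload 10.2 kg.
Tool frame: the origin (TCP) lies at the very end of the fingers, on their centre line; the grasp point (between the pads) lies 19 mm behind it (ctrl.tcp_to_grasp is the distance from the TCP to the grasp point, in mm); z points along the fingers, x is the direction in which the jaws open and shut, and the axes are right-handed (so a half turn about z gives the same grasp; the last joint's range is limited). The gripper opens to 85 mm and grips with 20 to 120 N. Pads are 22 mm wide; open, the fingers measure 114 mm over their backs; the gripper's body (76 mm by 85 mm) begins 54 mm behind the grasp point. The pads swing forward as they close: fully open they stand 13 mm farther back than shut.
Start: joints at [1.056, 0.313, 1.498, -0, 1.331, -0.223], TCP at [151.043, 502.809, 193.794] pointing down, gripper open.
Joint ranges: [-2.94, 2.94], [-0.97, 2.17], [0.19, 2.56], [-1.23, 4.37], [0.02, 3.11], [-2.88, 2.88]. Speed limits (rad/s): [2.39, 2.39, 3.01, 3.14, 3.14, 3.14].

INTERFACE

Orientations are given as a unit quaternion [w, x, y, z].
In Python, from rig import monitor, vision, order, ctrl gives the robot as it stands. The module is installed in compiled form; this text tells all that it offers.
- The arm moves only by the shell command python3 -m pendant 'ROWS' [FORCE]. ROWS is JSON, a list that holds one entry, the list of rows, each a list of 5 numbers: the closure, from -1 (fully open) to 1 (shut), then the shift along the world's x, y, z in m, then the turn about the world's z in degrees. In form: [[[fingers, dx, dy, dz, spin], ...]]. A call has 1 to 20 rows; each row is the pose to reach, as a shift and turn from the pose commanded when the call began; what a row does not reach only later rows make up. A row lasts 1/10 s, in which the tool goes at most 50 mm and 8.59 degrees, less where a joint would pass 70% of its speed; a pose out of reach is approached as far as the arm can. A call with a gripper value outside its range is refused whole. The fingers move at their own pace and stop on an object; FORCE is the grip in N (left out, the last holds). Time passes only in rows, so rows that repeat a pose let the fingers close. It gives the time, the measured TCP pose, the force and the opening at its end, in the units of the state.
- monitor.sense(): the state, without advancing time (a new reading comes with each control period).
- vision.capture(name): name is "side" or "top" or "wrist"; returns (picture, depth): 384x512x3 uint8, red, green, blue; 384x512 float32, mm along the optical axis (not along the pixel's ray), 0 where there is no reading.
- vision.camera_info(name): a dict with "fov_y" (degrees; the focal length in pixels is half the picture's height over the tangent of half this angle, whatever the lens; pixels are square), "cx", "cy" (the principal point, pixels), "R" (3x3) and "t" (3): a world point X has camera coordinates R X + t; the wrist camera has in their place "hand_eye" (4x4, takes a point from camera to tool coordinates, whose origin is the TCP and whose axes are the tool frame's). Camera axes: x right, y down, z forward; pixel columns grow to the right and rows downward; lengths in mm; the calibration is good to about 2 mm. A picture is of the moment at which its call begins: read the wrist's pose just before it. camera_info takes no time and is no camera call.
- order.finish_job(): hands the job in, once; it reports no verdict.
The state is a dict: "time_s": time; "joints": joint angles; "dq": joint speeds; "tau": joint torques, N m; "eef_pos": TCP position; "ee_rot": TCP orientation; "force": force on the tool from outside, world axes, zero at the start; "wrist_torque": the same for the moment, N m; "grip_width": opening from 0.0 (shut) to 1.0 (fully open).
Only numpy, scipy, OpenCV 4.12 (cv2) and the standard library are available. Lean on these libraries where they do the work, as an engineer would, in place of code of your own. Each camera call takes 0.05 s, during which the arm holds its last target.

## Working session

There is one attempt and no reset: what is moved stays moved. The work goes in short steps, Python scripts to look and compute and a shell command to move; the robot and the scene stay as the last step left them, time stands still between calls to the robot, and variables do not carry over. Pictures are saved under pics/ and viewed, and the job is handed in when it is done.

```bash
mkdir -p pics; ls; cat > h.py <<'E'
import numpy as np, cv2
from rig import monitor, vision, order, ctrl
from scipy.spatial.transform import Rotation as Rn
def K(i):
    f=192/np.tan(np.radians(i["fov_y"])/2); return f,i["cx"],i["cy"]
def cap(n,save=None):
    s=monitor.sense(); im,d=vision.capture(n)
    if save: cv2.imwrite("pics/"+save+".png",im[:,:,::-1]); 
    np.savez("last_%s.npz"%n,im=im,d=d,p=s["eef_pos"],q=s["ee_rot"]); return im,d
def load(n):
    z=np.load("last_%s.npz"%n); return z
def c2w(n,pc):
    i=vision.camera_info(n)
    if n=="wrist":
        z=load(n); H=np.array(i["hand_eye"]); q=z["q"]; p=pc@H[:3,:3].T+H[:3,3]
        return Rn.from_quat(np.r_[q[1:],q[0]]).apply(p)+z["p"]
    return (pc-np.array(i["t"]))@np.array(i["R"])
def cloud(n):
    i=vision.camera_info(n); f,cx,cy=K(i); d=load(n)["d"]
    v,u=np.mgrid[:384,:512]; pc=np.stack([(u-cx)/f*d,(v-cy)/f*d,d],-1)
    w=c2w(n,pc.reshape(-1,3)).reshape(384,512,3); w[d==0]=np.nan; return w
def ray(n,u,v,z):  # pixel on plane at height z
    i=vision.camera_info(n); f,cx,cy=K(i)
    a=c2w(n,np.zeros((1,3)))[0]; b=c2w(n,np.array([[(u-cx)/f,(v-cy)/f,1.]]))[0]-a
    return a+b*(z-a[2])/b[2]
def proj(n,X):
    i=vision.camera_info(n); f,cx,cy=K(i); X=np.atleast_2d(X)
    if n=="wrist":
        z=load(n); H=np.array(i["hand_eye"]); q=z["q"]
        t=Rn.from_quat(np.r_[q[1:],q[0]]).inv().apply(X-z["p"]); c=(t-H[:3,3])@H[:3,:3]
    else: c=X@np.array(i["R"]).T+np.array(i["t"])
    return np.c_[c[:,0]/c[:,2]*f+cx,c[:,1]/c[:,2]*f+cy]
E
python3 - <<'E'
from h import *
for n in("top","side","wrist"): cap(n,n+"0"); print(n,vision.camera_info(n))
print(monitor.sense(), ctrl.tcp_to_grasp, dir(ctrl))
E
```

```text
pics
top {'fov_y': 57.525504732337595, 'cx': 251.43012501872818, 'cy': 198.7538202755521, 'R': array([[-0.00490774, -0.99992328,  0.01137308],
       [-0.99103701,  0.00334519, -0.1335457 ],
       [ 0.1334974 , -0.01192655, -0.9909774 ]]), 't': array([  85.23743805,  542.54165339, 1048.45516903])}
side {'fov_y': 53.692334188065075, 'cx': 251.95033737167597, 'cy': 194.85097002375718, 'R': array([[ 0.97755699, -0.20992308,  0.01773765],
       [-0.11503615, -0.60243139, -0.78983739],
       [ 0.17649082,  0.77007059, -0.61305976]]), 't': array([-495.66266688,  176.33966408,  906.22783471])}
wrist {'fov_y': 71.10955162845471, 'cx': 257.64280741698246, 'cy': 194.18165113987953, 'hand_eye': array([[ 9.99999541e-01,  7.72803389e-04, -5.66514604e-04,
         8.22630747e-01],
       [-5.87206645e-04,  9.61440660e-01,  2.75011842e-01,
        -6.90657359e+01],
       [ 7.57200259e-04, -2.75011383e-01,  9.61440672e-01,
        -1.80836003e+02],
       [ 0.00000000e+00,  0.00000000e+00,  0.00000000e+00,
         1.00000000e+00]])}
{'time_s': 0.15, 'joints': array([ 1.05559979e+00,  3.13275899
[... 345 characters left out ...]
ray([150.9336303 , 502.61984632, 193.40499367]), 'ee_rot': array([ 1.75471398e-04,  8.02398397e-01,  5.96788587e-01, -4.05220910e-04]), 'force': array([-0.45223411, -0.39814889, -0.49176885]), 'wrist_torque': array([0.04349633, 0.01393541, 0.02361165]), 'grip_width': 0.9968193625677361} 18.700000000000003 ['PlanningError', '__class__', '__delattr__', '__dict__', '__dir__', '__doc__', '__eq__', '__format__', '__ge__', '__getattribute__', '__getstate__', '__gt__', '__hash__', '__init__', '__init_subclass__', '__le__', '__lt__', '__module__', '__ne__', '__new__', '__reduce__', '__reduce_ex__', '__repr__', '__setattr__', '__sizeof__', '__str__', '__subclasshook__', '__weakref__', 'tcp_to_grasp']
```

View pics/top0.png

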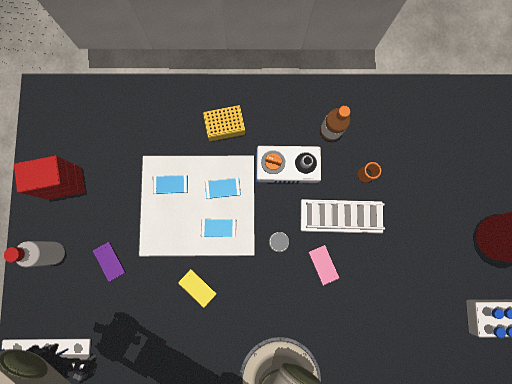

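View pics/side0.png

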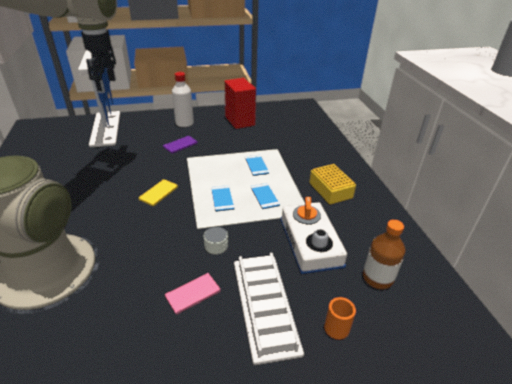

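View pics/wrist0.png

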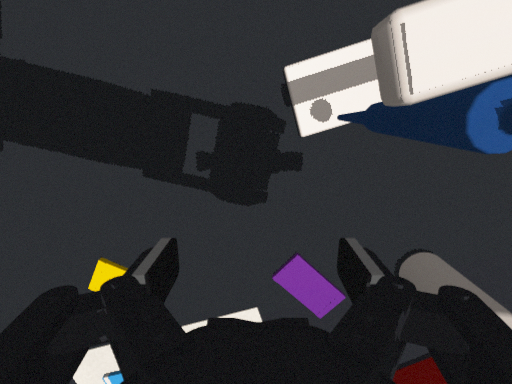

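```bash
python3 - <<'E'
from h import *
w=cloud("top"); im=load("top")["im"]
for nm,u,v in [("mat",150,240),("mat2",240,170),("bench",300,290),("pl1",170,184),("pl2",222,188),("pl3",218,228),("dial",273,161),("case",290,175),("spig",307,161),("rackl",302,216),("sleeve",371,171),("dish",279,242),("tip",225,120)]:
    print(nm,np.round(w[v,u],1))
hsv=cv2.cvtColor(im,cv2.COLOR_RGB2HSV)
# blue plates incl. white bands hard: blue areas only
m=cv2.inRange(hsv,(95,100,100),(110,255,255)); 
n,l,st,c=cv2.connectedComponentsWithStats(m)
for k in range(1,n):
    if st[k,4]>100:
        r=cv2.minAreaRect(np.argwhere(l==k)[:,::-1].astype(np.float32)); b=cv2.boxPoints(r)
        P=np.array([ray("top",x,y,12) for x,y in b]); print("plate",r,np.round(P.mean(0),1),np.round(P[:,:2],1).tolist(), np.nanmedian(w[l==k],0))
big=cv2.resize(im[100:260,240:410],None,fx=4.5,fy=4.5,interpolation=cv2.INTER_CUBIC); cv2.imwrite("pics/t1.png",big[:,:,::-1])
big=cv2.resize(im[150:260,130:270],None,fx=5,fy=5,interpolation=cv2.INTER_CUBIC); cv2.imwrite("pics/t2.png",big[:,:,::-1])
E
```

```text
mat [418.  402.3  -0.9]
mat2 [641.6 119.1   0.7]
bench [261.8 -66.7  -0.6]
pl1 [594.9 342.1   8.6]
pl2 [581.6 176.4   8.2]
pl3 [454.3 188.1   8.1]
dial [650.8  18.1  83.8]
case [614.7 -36.5  50. ]
spig [650.6 -84.3  83.8]
rackl [490.6 -76.3  13.2]
sleeve [ 6.373e+02 -3.065e+02  6.000e-01]
dish [4.094e+02 2.000e-01 4.330e+01]
tip [791.1 165.1  51.9]
plate ((169.5, 184.5), (17.0, 27.0), 90.0) [592.8 342.8  12. ] [[620.3, 386.5], [620.1, 300.6], [565.2, 299.5], [565.5, 384.8]] [594.63212018 344.16744375   8.66337901]
plate ((222.28659057617188, 188.07928466796875), (17.00645637512207, 27.055727005004883), 83.6598129272461) [580.8 175.2  12. ] [[603.3, 221.1], [612.7, 135.5], [558.2, 129.5], [548.9, 214.5]] [581.37027908 175.96801571   8.56553348]
plate ((217.5, 227.5), (17.0, 27.0), 90.0) [455.7 189.4  12. ] [[482.5, 231.9], [482.1, 147.2], [429.0, 147.1], [429.4, 231.2]] [454.25139963 188.19803445   8.6378479 ]
```

```bash
sleep 1
```

```text
(no output)
```

View pics/t1.png

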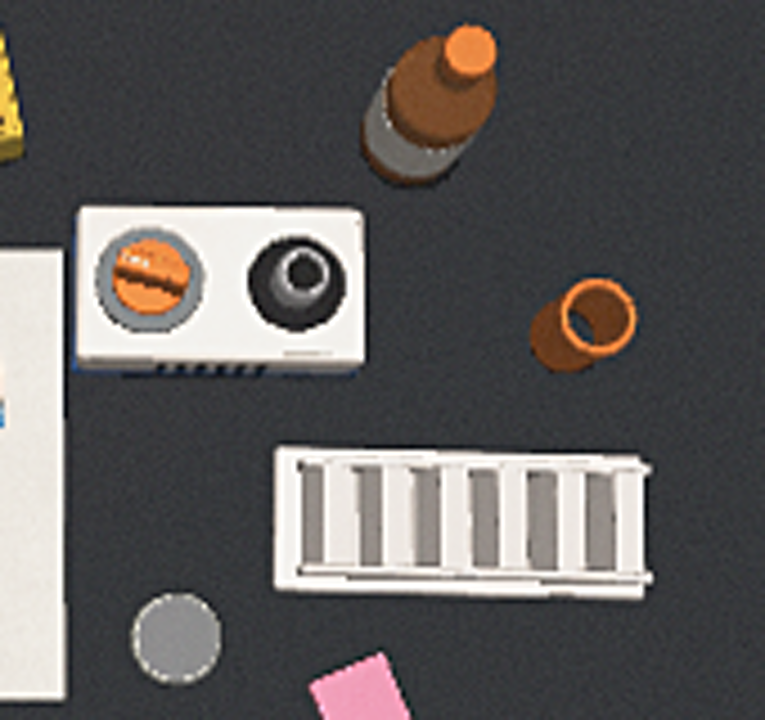

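View pics/t2.png

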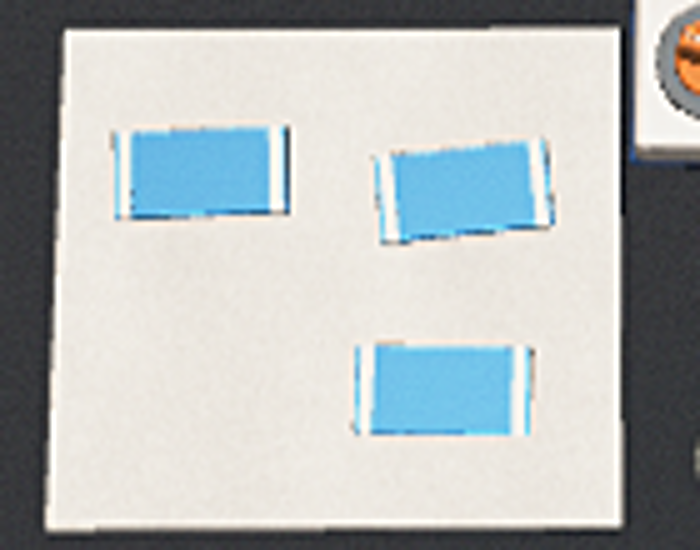

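```bash
python3 -m pendant '[[[-1,0.1,-0.1,0.07,-10],[-1,0.47,-0.52,0.07,-90],[-1,0.47,-0.52,0.07,-90],[-1,0.47,-0.52,0.07,-90],[-1,0.47,-0.52,0.07,-90],[-1,0.47,-0.52,0.07,-90],[-1,0.47,-0.52,0.07,-90],[-1,0.47,-0.52,0.07,-90],[-1,0.47,-0.52,0.07,-90],[-1,0.47,-0.52,0.07,-90],[-1,0.47,-0.52,0.07,-90],[-1,0.47,-0.52,0.07,-90],[-1,0.47,-0.52,0.07,-90],[-1,0.47,-0.52,0.07,-90],[-1,0.47,-0.52,0.07,-90],[-1,0.47,-0.52,0.07,-90],[-1,0.47,-0.52,0.07,-90]]]'
python3 - <<'E'
from h import *
im,d=cap("wrist","w1"); print(monitor.sense()["joints"]); w=cloud("wrist"); 
E
```

```text
time_s: 1.85
eef_pos: [620.5, -16.3, 263.7]
ee_rot: [-0.0, 0.989, -0.145, -0.0]
force: [-0.5, -0.6, -0.4]
grip_width: 1.0
[-2.14285024e-01  5.02305349e-01  1.04369505e+00  2.14002921e-04
  1.59569307e+00  7.61855374e-02]
```

View pics/w1.png

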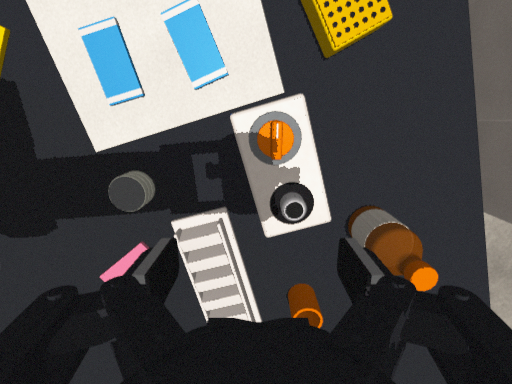

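```bash
python3 - <<'E'
from h import *
z=load("wrist"); im=z["im"]; w=cloud("wrist")
cv2.imwrite("pics/w1c.png",cv2.resize(im[85:245,220:340],None,fx=4,fy=3.75,interpolation=cv2.INTER_CUBIC)[:,:,::-1])
# high points on the dial: z>88
m=(w[...,2]>88)&(w[...,2]<99)&(abs(w[...,0]-645)<60)&(abs(w[...,1]-10)<60)
P=w[m][:,:2]; print(len(P),P.mean(0)); r=cv2.minAreaRect(P.astype(np.float32)); print(r)
u,s,vt=np.linalg.svd(P-P.mean(0)); print(s,np.degrees(np.arctan2(vt[0,1],vt[0,0])))
# disc pixels
m=(w[...,2]>52)&(w[...,2]<66)&(abs(w[...,0]-645)<60)&(abs(w[...,1]-10)<60); print(m.sum(), w[m].mean(0) if m.any() else 0)
# case top
m=(w[...,2]>46)&(w[...,2]<53)&(abs(w[...,0]-645)<90)&(abs(w[...,1]+30)<130)
r=cv2.minAreaRect(w[m][:,:2].astype(np.float32)); print("case",r)
# spigot top
m=(w[...,2]>75)&(w[...,2]<88)&(abs(w[...,0]-645)<40)&(abs(w[...,1]+85)<40); print("spig",m.sum(),w[m].mean(0),cv2.minEnclosingCircle(w[m][:,:2].astype(np.float32)))
for z0 in (60,): pass
E
```

```text
423 [655.99925969  17.07143622]
((656.0653076171875, 16.73190689086914), (48.15791320800781, 13.938552856445312), 72.57763671875)
[287.46669483  83.29357421] -107.32707451258064
1991 [655.36699146  16.35461241  58.72620251]
case ((655.0096435546875, -33.32323455810547), (198.58555603027344, 109.51858520507812), 88.9049301147461)
spig 501 [654.02110201 -83.80304996  81.96318206] ((653.9465942382812, -85.73928833007812), 18.60653305053711)
```

View pics/w1c.png

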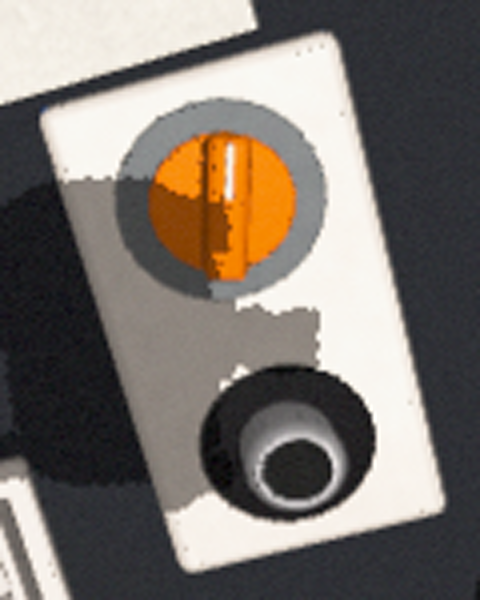

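```bash
python3 -m pendant '[[[-1,0.035,0.034,-0.05,-1],[-1,0.035,0.034,-0.1,-1],[-1,0.035,0.034,-0.14,-1],[-1,0.035,0.034,-0.17,-1],[-1,0.035,0.034,-0.192,-1],[-1,0.035,0.034,-0.192,-1],[1,0.035,0.034,-0.192,-1],[1,0.035,0.034,-0.192,-1],[1,0.035,0.034,-0.192,-1],[1,0.035,0.034,-0.192,-1],[1,0.035,0.034,-0.192,-1],[1,0.035,0.034,-0.192,-1]]]' 30
python3 - <<'E'
from h import *
w=cloud("wrist")
m=(w[...,2]>9)&(w[...,2]<15)&(abs(w[...,0]-490)<75)&(w[...,1]<-20)&(w[...,1]>-350)
m2=(w[...,2]>36)&(w[...,2]<50)&(abs(w[...,0]-490)<75)&(w[...,1]<-20)&(w[...,1]>-350)
P=w[m][:,:2]; print(cv2.minAreaRect(P.astype(np.float32))); print(cv2.minAreaRect(w[m2][:,:2].astype(np.float32)))
# from top
w=cloud("top")
m=(w[...,2]>4)&(w[...,2]<60)&(abs(w[...,0]-490)<75)&(w[...,1]<-40)&(w[...,1]>-370)
P=w[m]; print(cv2.minAreaRect(P[:,:2].astype(np.float32)))
# profile along y at mid x
v=216
row=[(u,np.round(w[216,u],0).tolist()) for u in range(296,390)]
print([ (int(p[1]),int(p[2])) for u,p in row if p[0]==p[0]])
E
```

```text
time_s: 3.1
eef_pos: [656.1, 16.8, 72.0]
ee_rot: [-0.0, 0.988, -0.154, 0.0]
force: [-1.1, 0.7, 0.7]
grip_width: 0.001
((521.8776245117188, -154.26576232910156), (98.40821075439453, 312.67816162109375), 20.58062171936035)
((489.5031433105469, -151.20858764648438), (109.37859344482422, 280.7945251464844), 8.914639472961426)
((491.441650390625, -198.3822021484375), (147.51678466796875, 309.281982421875), 1.3056954145431519)
[(-59, 0), (-62, 2), (-66, 1), (-69, -2), (-72, -3), (-73, 12), (-76, 13), (-80, 12), (-83, 12), (-86, 12), (-90, 8), (-92, 16), (-94, 22), (-96, 29), (-97, 36), (-99, 42), (-102, 43), (-105, 45), (-109, 42), (-112, 41), (-115, 41), (-118, 42), (-127, 12), (-131, 9), (-132, 18), (-134, 26), (-135, 34), (-136, 42), (-140, 42), (-141, 47), (-145, 43), (-149, 41), (-152, 40), (-155, 41), (-158, 41), (-167, 16), (-171, 12), (-172, 20), (-174, 26), (-176, 30), (-178, 35), (-179, 42), (-181, 46), (-185, 44), (-188, 44), (-192, 40), (-196, 36), (-198, 41), (-209, 13), (-211, 16), (-214, 20), (-215, 26), (-216, 32), (-217, 41), (-218, 47), (-222, 43), (-226, 41), (-228, 44), (-232, 40), (-236, 39), (-239, 40), (-250, 15), (-252, 19), (-254, 22), (-256, 26), (-257, 32), (-258, 37), (-259, 44), (-262, 45), (-264, 47), (-268, 45), (-272, 41), (-276, 41), (-280, 38), (-291, 13), (-291, 23), (-294, 23), (-296, 27), (-297, 33), (-298, 38), (-299, 43), (-301, 47), (-305, 43), (-308, 43), (-311, 46), (-315, 43), (-319, 40), (-337, 1), (-341, 0), (-344, 0), (-348, -1), (-351, -1), (-353, 2), (-357, 1)]
```

```bash
python3 - <<'E'
from h import *
cap("wrist","w2"); im,d=cap("side","s2"); print(monitor.sense()["grip_width"])
cv2.imwrite("pics/s2c.png",cv2.resize(im[150:290,230:380],None,fx=4,fy=4)[:,:,::-1])
E
```

```text
-0.0034978741716515716
```

View pics/w2.png

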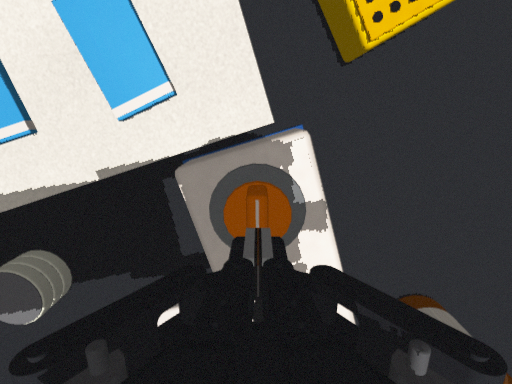

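View pics/s2c.png

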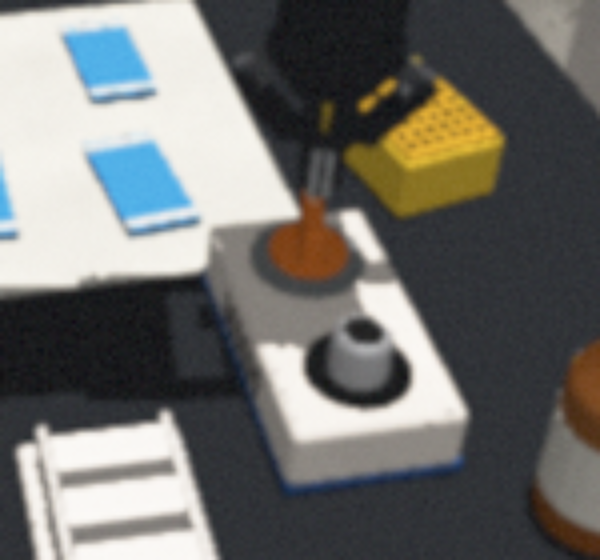

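```bash
python3 - <<'E'
from h import *
s=monitor.sense(); print(s["eef_pos"],s["force"],s["wrist_torque"])
for z in (62,72,94,110):
  p=proj("side",[656.1,16.8,z])[0]; print(z,p,(p-[230,150])*4, proj("wrist",[656.1,16.8,z]))
w=cloud("side")
for v in range(190,212,2): print(v,np.round(w[v,304:314:2],0).tolist())
E
```

```text
[656.05794467  16.78310917  71.81794701] [-0.36813947 -0.2139529  -0.3238918 ] [-0.00321708 -0.06536778  0.00583638]
62 [306.46986172 210.74567803] [305.87944687 242.98271212] [[256.56812745 214.37201373]]
72 [306.8751042  207.82013225] [307.50041681 231.280529  ] [[256.50514432 219.21820759]]
94 [307.78453334 201.25473829] [311.13813336 205.01895317] [[256.34184015 231.78353547]]
110 [308.46186177 196.3649368 ] [313.84744706 185.45974721] [[256.19542203 243.04957728]]
190 [[641.0, 15.0, 134.0], [644.0, 10.0, 137.0], [648.0, 6.0, 140.0], [653.0, 5.0, 140.0], [658.0, 4.0, 139.0]]
192 [[641.0, 13.0, 129.0], [645.0, 11.0, 130.0], [649.0, 6.0, 133.0], [655.0, 8.0, 131.0], [659.0, 5.0, 133.0]]
194 [[642.0, 14.0, 122.0], [646.0, 11.0, 123.0], [649.0, 6.0, 127.0], [654.0, 5.0, 127.0], [661.0, 8.0, 123.0]]
196 [[701.0, 154.0, -1.0], [649.0, 15.0, 114.0], [650.0, 6.0, 120.0], [655.0, 6.0, 120.0], [662.0, 8.0, 117.0]]
198 [[697.0, 142.0, 1.0], [646.0, 8.0, 113.0], [652.0, 8.0, 112.0], [655.0, 4.0, 114.0], [721.0, 137.0, 2.0]]
200 [[695.0, 135.0, -1.0], [653.0, 23.0, 94.0], [659.0, 24.0, 92.0], [664.0, 23.0, 92.0], [718.0, 128.0, 2.0]]
202 [[654.0, 35.0, 78.0], [651.0, 15.0, 94.0], [656.0, 14.0, 93.0], [661.0, 14.0, 93.0], [714.0, 119.0, 2.0]]
204 [[652.0, 30.0, 75.0], [648.0, 6.0, 95.0], [654.0, 9.0, 92.0], [659.0, 7.0, 93.0], [685.0, 53.0, 51.0]]
206 [[649.0, 20.0, 76.0], [645.0, -1.0, 94.0], [651.0, -1.0, 93.0], [656.0, -1.0, 93.0], [680.0, 40.0, 56.0]]
208 [[649.0, 19.0, 70.0], [643.0, -7.0, 93.0], [649.0, -7.0, 92.0], [653.0, -9.0, 93.0], [673.0, 22.0, 64.0]]
210 [[646.0, 10.0, 72.0], [644.0, -7.0, 86.0], [648.0, -10.0, 88.0], [654.0, -9.0, 86.0], [670.0, 13.0, 65.0]]
```

```bash
python3 - <<'E'
from h import *
w=cloud("wrist"); im=load("wrist")["im"]
for v in range(180,300,6): print(v,np.round(w[v,[238,246,252,258,264,270,278]]).astype(int).tolist())
cv2.imwrite("pics/w2c.png",cv2.resize(im[160:310,190:330],None,fx=5,fy=4)[:,:,::-1])
E
```

```text
180 [[651, 45, 57], [656, 43, 57], [661, 42, 57], [665, 41, 58], [669, 39, 57], [673, 38, 57], [679, 36, 57]]
186 [[649, 41, 56], [656, 41, 65], [661, 41, 71], [665, 40, 71], [668, 38, 68], [672, 36, 66], [678, 32, 57]]
192 [[649, 38, 63], [654, 37, 65], [661, 41, 86], [664, 40, 86], [668, 38, 86], [671, 31, 65], [677, 30, 66]]
198 [[648, 34, 66], [657, 40, 92], [660, 39, 93], [664, 38, 94], [668, 37, 94], [670, 27, 64], [675, 25, 64]]
204 [[646, 30, 66], [656, 36, 93], [659, 36, 96], [663, 35, 95], [666, 34, 95], [668, 23, 66], [674, 21, 65]]
210 [[644, 25, 65], [654, 33, 94], [658, 32, 96], [662, 31, 96], [665, 30, 95], [667, 18, 65], [673, 16, 65]]
216 [[643, 21, 65], [653, 28, 92], [657, 28, 94], [660, 27, 95], [664, 26, 95], [666, 14, 65], [671, 11, 64]]
222 [[642, 17, 67], [651, 24, 91], [656, 24, 94], [659, 23, 95], [663, 22, 95], [664, 9, 65], [670, 7, 64]]
228 [[640, 12, 66], [654, 29, 114], [657, 28, 115], [661, 27, 114], [664, 27, 116], [663, 4, 64], [669, 3, 65]]
234 [[638, 7, 66], [655, 30, 123], [657, 28, 121], [661, 27, 123], [664, 27, 123], [667, 26, 123], [667, -2, 6
[... 473 characters left out ...]
64 [[654, 32, 157], [656, 30, 154], [658, 29, 154], [660, 25, 148], [663, 28, 155], [666, 27, 155], [669, 28, 158]]
270 [[653, 31, 159], [656, 30, 159], [658, 28, 157], [659, 22, 149], [663, 28, 159], [665, 27, 159], [668, 26, 159]]
276 [[654, 31, 163], [657, 30, 163], [658, 26, 158], [658, 19, 147], [663, 26, 161], [665, 27, 162], [668, 26, 163]]
282 [[654, 31, 168], [657, 31, 168], [656, 23, 157], [657, 16, 147], [662, 24, 161], [665, 27, 167], [668, 26, 167]]
288 [[656, 35, 178], [658, 33, 175], [656, 20, 157], [656, 13, 147], [661, 20, 158], [666, 32, 178], [669, 32, 178]]
294 [[656, 35, 180], [657, 30, 175], [655, 18, 158], [655, 10, 147], [660, 17, 158], [665, 30, 177], [668, 31, 181]]
```

View pics/w2c.png

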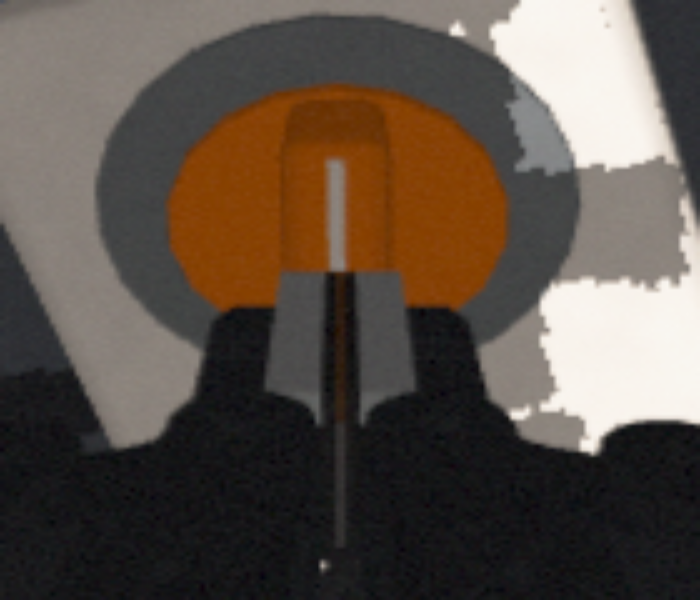

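```bash
python3 -m pendant '[[[-1,0,0,0,0],[-1,0,0,0,0],[-1,0,0,0,0],[-1,0,0,-0.015,0],[-1,0,0,-0.03,0],[-1,0,0,-0.04,0],[-1,0,0,-0.04,0]]]' 30
python3 - <<'E'
from h import *
im,d=cap("wrist","w3"); w=cloud("wrist"); s=monitor.sense();print(s["eef_pos"],s["force"])
for v in range(204,300,8): print(v,np.round(w[v,[130,150,160,170,258,340,350,360,370]],0).tolist())
E
```

```text
time_s: 3.9
eef_pos: [654.8, 17.0, 29.2]
ee_rot: [0.0, 0.988, -0.154, -0.002]
force: [-1.1, 0.0, -0.2]
grip_width: 1.0
[655.49963236  16.8767203   30.58507458] [-0.22234931  1.09231981  0.14474162]
204 [[556.0, 51.0, 1.0], [572.0, 46.0, 2.0], [580.0, 43.0, 0.0], [609.0, 51.0, 51.0], [663.0, 40.0, 69.0], [720.0, -1.0, 1.0], [728.0, -4.0, 2.0], [736.0, -6.0, 1.0], [744.0, -9.0, 1.0]]
212 [[553.0, 44.0, 1.0], [569.0, 39.0, 1.0], [577.0, 37.0, 0.0], [606.0, 46.0, 49.0], [663.0, 40.0, 81.0], [709.0, 13.0, 50.0], [726.0, -10.0, 2.0], [734.0, -13.0, 1.0], [742.0, -16.0, 1.0]]
220 [[550.0, 38.0, 0.0], [566.0, 33.0, 1.0], [574.0, 30.0, 0.0], [604.0, 41.0, 49.0], [663.0, 40.0, 93.0], [708.0, 8.0, 50.0], [725.0, -17.0, 2.0], [733.0, -20.0, 0.0], [741.0, -23.0, 0.0]]
228 [[547.0, 31.0, 1.0], [563.0, 26.0, 1.0], [571.0, 23.0, -0.0], [579.0, 21.0, 0.0], [662.0, 37.0, 94.0], [707.0, 3.0, 50.0], [724.0, -25.0, 0.0], [731.0, -27.0, 1.0], [739.0, -29.0, 2.0]]
236 [[544.0, 25.0, 1.0], [561.0, 20.0, 2.0], [568.0, 17.0, 1.0], [577.0, 14.0, 1.0], [661.0, 33.0, 95.0], [705.0, -3.0, 50.0], [722.0, -32.0, 1.
[... 720 characters left out ...]
56.0, 17.0, 95.0], [695.0, -0.0, 87.0], [698.0, 8.0, 100.0], [700.0, 14.0, 112.0], [703.0, 14.0, 113.0]]
276 [[614.0, 44.0, 121.0], [618.0, 39.0, 117.0], [616.0, 33.0, 107.0], [614.0, 26.0, 96.0], [655.0, 13.0, 96.0], [694.0, -4.0, 88.0], [697.0, 4.0, 102.0], [699.0, 11.0, 112.0], [701.0, 15.0, 119.0]]
284 [[617.0, 44.0, 127.0], [617.0, 36.0, 118.0], [615.0, 30.0, 108.0], [612.0, 22.0, 95.0], [653.0, 8.0, 95.0], [697.0, -37.0, 51.0], [696.0, 0.0, 102.0], [698.0, 8.0, 113.0], [701.0, 10.0, 117.0]]
292 [[618.0, 42.0, 130.0], [616.0, 33.0, 118.0], [615.0, 28.0, 110.0], [554.0, -37.0, 0.0], [652.0, 4.0, 95.0], [696.0, -43.0, 51.0], [694.0, -2.0, 104.0], [697.0, 5.0, 114.0], [697.0, 16.0, 129.0]]
```

View pics/w3.png

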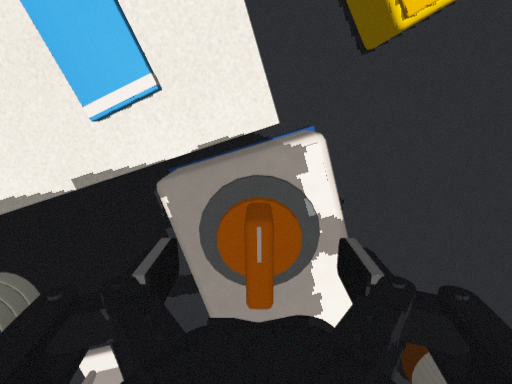

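```bash
python3 -m pendant '[[[1,0,0,0,0],[1,0,0,0,0],[1,0,0,0,0],[1,0,0,0,0],[1,0,0,0,0]]]' 40; python3 -c "
from h import *
s=monitor.sense();print(s['eef_pos'],s['force'],s['wrist_torque'],s['joints'])"
```

```text
time_s: 4.45
eef_pos: [655.9, 16.9, 32.0]
ee_rot: [-0.0, 0.988, -0.154, -0.0]
force: [-9.5, 3.4, 16.6]
grip_width: 0.156
[655.89556891  16.90499649  32.02748931] [-9.51973353  3.42540328 16.59712055] [ 0.40653914  1.50142717 -0.08165115] [-1.52470613e-01  7.49085952e-01  1.24225461e+00  9.97105927e-05
  1.15059790e+00  1.56703558e-01]
```

```bash
python3 -m pendant '[[[1,0,0,0,8],[1,0,0,0,16],[1,0,0,0,24],[1,0,0,0,32],[1,0,0,0,40]]]'; python3 -c "
from h import *
s=monitor.sense();print(s['force'],s['wrist_torque'],s['joints'][5])"
```

```text
time_s: 4.95
eef_pos: [655.2, 16.9, 32.1]
ee_rot: [-0.0, 0.981, 0.196, -0.001]
force: [-6.4, -0.6, 5.4]
grip_width: 0.154
[-6.40094162 -0.59457159  5.39386171] [ 0.04410917  0.98150869 -0.00888494] -0.5471188494525109
```

```bash
python3 -m pendant '[[[1,0,0,0,8],[1,0,0,0,16],[1,0,0,0,24],[1,0,0,0,32]]]'; python3 -c "
from h import *
s=monitor.sense();print(s['force'],s['wrist_torque'],s['joints'][5])"
```

```text
time_s: 5.35
eef_pos: [654.8, 16.6, 32.1]
ee_rot: [-0.001, 0.889, 0.459, -0.002]
force: [-7.8, -1.2, 5.5]
grip_width: 0.154
[-7.76155308 -1.24171434  5.45791889] [-0.2326712   1.33858256 -0.05912407] -1.1056062666892863
```

```bash
python3 -m pendant '[[[1,0,0,0,8],[1,0,0,0,16],[1,0,0,0,24]]]'; python3 -c "
from h import *
s=monitor.sense();print(s['force'],s['wrist_torque'],s['joints'][5])"
```

```text
time_s: 5.65
eef_pos: [654.6, 16.3, 32.1]
ee_rot: [-0.001, 0.774, 0.633, -0.002]
force: [-9.3, -3.1, 6.9]
grip_width: 0.153
[-9.32563298 -3.09032832  6.86613044] [-0.48845005  1.52028311 -0.07995096] -1.5245059825879472
```

```bash
python3 -m pendant '[[[1,0,0,0,8],[1,0,0,0,16],[1,0,0,0,16]]]'; python3 -c "
from h import *
s=monitor.sense();print(s['force'],s['wrist_torque'],s['joints'][5])"
python3 -m pendant '[[[1,0,0,0,8],[1,0,0,0,16],[1,0,0,0,16]]]'; python3 -c "
from h import *
s=monitor.sense();print(s['force'],s['wrist_torque'],s['joints'][5])"
```

```text
time_s: 5.95
eef_pos: [655.7, 16.1, 32.3]
ee_rot: [-0.0, 0.68, 0.733, -0.0]
force: [-4.5, -3.0, 5.3]
grip_width: 0.157
[-4.46619923 -2.96363414  5.2743936 ] [-0.52574252  0.66768562 -0.90399424] -1.798447177029462
time_s: 6.25
eef_pos: [655.8, 16.3, 32.7]
ee_rot: [-0.001, 0.578, 0.816, 0.001]
force: [-8.4, -1.8, 8.1]
grip_width: 0.156
[-8.35846609 -1.7546676   8.11510724] [-0.3275969   1.12373089 -7.59677525] -2.06573661534474
```

```bash
python3 -m pendant '[[[1,0,0,0,-7],[1,0,0,0,-14],[-1,0,0,0,-14],[-1,0,0,0,-14],[-1,0,0,0,-14],[-1,0,0,0.04,-14],[-1,0,0,0.08,-14],[-1,0,0,0.13,-14],[-1,0,0,0.18,-14],[-1,0,0,0.18,-14]]]'; python3 - <<'E'
from h import *
im,d=cap("wrist","w4"); w=cloud("wrist"); s=monitor.sense();print(s["eef_pos"],s["force"],s["wrist_torque"])
m=(w[...,2]>88)&(w[...,2]<99)&(abs(w[...,0]-656)<40)&(abs(w[...,1]-17)<40)
P=w[m][:,:2]; print(len(P),P.mean(0)); r=cv2.minAreaRect(P.astype(np.float32)); print(r)
cv2.imwrite("pics/w4.png",im[:,:,::-1])
E
```

```text
time_s: 7.25
eef_pos: [658.6, 16.8, 219.9]
ee_rot: [0.006, 0.667, 0.745, 0.004]
force: [0.6, 0.2, -0.0]
grip_width: 0.997
[657.3663378   16.8769725  215.46615087] [ 0.50259274  0.44469298 -1.80476386] [ 0.05628838  0.03592765 -0.01126609]
488 [655.31113935  16.32054705]
((656.3033447265625, 16.389265060424805), (13.958598136901855, 48.83008575439453), 89.05716705322266)
```

View pics/w4.png

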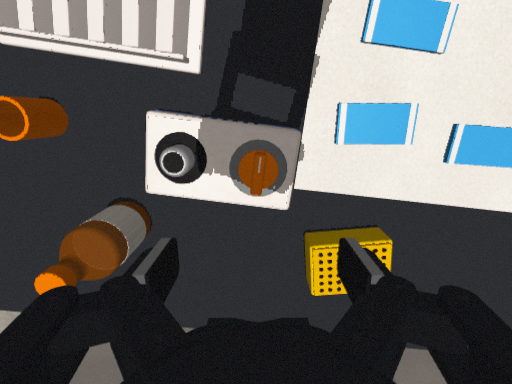

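```bash
python3 - <<'E'
from h import *
for n in("wrist","top","side"):
  w=cloud(n); 
  m=(w[...,2]>63)&(w[...,2]<76)&(w[...,0]>560)&(w[...,0]<720)&(w[...,1]<-140)&(w[...,1]>-320)
  if m.sum()>5:
    P=w[m]; print(n,m.sum(),P.mean(0),cv2.minEnclosingCircle(P[:,:2].astype(np.float32)))
# plates in wrist w4
w=cloud("wrist"); im=load("wrist")["im"]; hsv=cv2.cvtColor(im,cv2.COLOR_RGB2HSV)
m=cv2.inRange(hsv,(95,100,100),(110,255,255)); n,l,st,c=cv2.connectedComponentsWithStats(m)
for k in range(1,n):
    if st[k,4]>200:
        P=w[(l==k)&(w[...,2]>5)]; r=cv2.minAreaRect(P[:,:2].astype(np.float32)); print(r,st[k][:5],np.median(P[:,2]))
# rack: base top z 12
m=(w[...,2]>9.5)&(w[...,2]<14.5)&(w[...,0]<560)&(w[...,0]>430)&(w[...,1]<-50)&(w[...,1]>-360); print(m.sum())
E
```

```text
wrist 571 [ 626.96390287 -273.46407762   68.82858231] ((627.080322265625, -284.8121643066406), 26.065387725830078)
top 93 [ 626.75538489 -285.67994172   68.9056583 ] ((626.4900512695312, -286.0593566894531), 25.964881896972656)
side 245 [ 624.53547709 -289.69726816   68.46410382] ((625.1812744140625, -289.11175537109375), 26.649127960205078)
((456.33172607421875, 188.21298217773438), (88.59150695800781, 56.437957763671875), 89.45069122314453) [ 371    0   80   52 3281] 9.93639561181773
((582.4463500976562, 175.507568359375), (54.52534484863281, 88.14276123046875), 6.460994720458984) [ 344  103   67   41 2539] 9.824415931735388
((595.4295654296875, 342.12762451171875), (54.99835968017578, 86.68341827392578), 2.2781059741973877) [ 454  125   58   43 2073] 9.730451524242739
2683
```

```bash
python3 -m pendant '[[[-1,-0.03,-0.303,0,-96],[-1,-0.03,-0.303,0,-96],[-1,-0.03,-0.303,0,-96],[-1,-0.03,-0.303,0,-96],[-1,-0.03,-0.303,0,-96],[-1,-0.03,-0.303,0,-96],[-1,-0.03,-0.303,0,-96],[-1,-0.03,-0.303,0,-96],[-1,-0.03,-0.303,0,-96],[-1,-0.03,-0.303,0,-96],[-1,-0.03,-0.303,0,-96],[-1,-0.03,-0.303,-0.03,-96],[-1,-0.03,-0.303,-0.03,-96]]]'; python3 - <<'E'
from h import *
im,d=cap("wrist","w5"); w=cloud("wrist"); s=monitor.sense();print(s["eef_pos"],s["force"])
m=(w[...,2]>63)&(w[...,2]<76)&(w[...,0]>560)&(w[...,0]<720)&(w[...,1]<-180)&(w[...,1]>-360)
P=w[m]; print(m.sum(),cv2.minEnclosingCircle(P[:,:2].astype(np.float32)))
E
```

```text
time_s: 8.6
eef_pos: [624.4, -285.0, 176.4]
ee_rot: [-0.003, 1.0, 0.003, -0.004]
force: [0.6, -0.1, -0.3]
grip_width: 1.001
[ 625.06935277 -285.40195634  178.89835843] [0.31090164 0.78804028 0.11830544]
670 ((626.5122680664062, -286.8094787597656), 25.89679718017578)
```

View pics/w5.png

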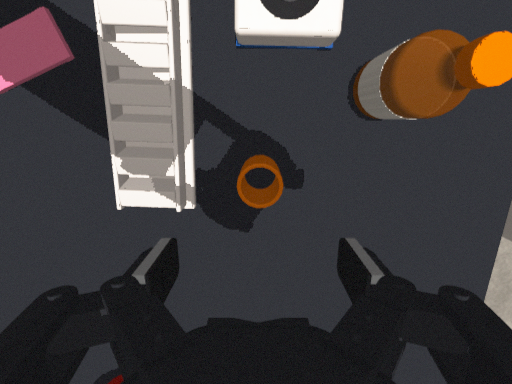

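```bash
python3 -m pendant '[[[-1,0,-0.001,-0.05,0],[-1,0,-0.001,-0.1,0],[-1,0,-0.001,-0.15,0],[-1,0,-0.001,-0.18,0],[-1,0,-0.001,-0.195,0],[-1,0,-0.001,-0.195,0],[1,0,-0.001,-0.195,0],[1,0,-0.001,-0.195,0],[1,0,-0.001,-0.195,0],[1,0,-0.001,-0.195,0],[1,0,-0.001,-0.195,0]]]' 40; python3 - <<'E'
from h import *
im,d=cap("wrist","w6"); w=cloud("wrist"); s=monitor.sense();print(s["eef_pos"],s["force"],s["grip_width"])
for v in range(220,270,6): print(v,np.round(w[v,[190,200,210,220,258,300,310,320]],0).tolist())
E
```

```text
time_s: 9.75
eef_pos: [627.1, -287.9, -10.7]
ee_rot: [0.001, 1.0, 0.003, 0.002]
force: [-0.2, -0.6, 6.6]
grip_width: 0.601
[ 627.16870793 -287.92068225  -10.62963244] [-1.14469096 -0.28582101  6.72205503] 0.6012946885719846
220 [[582.0, -284.0, 1.0], [589.0, -284.0, 2.0], [596.0, -285.0, 0.0], [608.0, -271.0, 35.0], [628.0, -261.0, 60.0], [657.0, -284.0, -0.0], [663.0, -284.0, 1.0], [670.0, -284.0, 0.0]]
226 [[582.0, -289.0, 1.0], [589.0, -289.0, 1.0], [596.0, -289.0, 1.0], [609.0, -269.0, 47.0], [628.0, -262.0, 64.0], [657.0, -288.0, 1.0], [663.0, -288.0, 2.0], [671.0, -288.0, 0.0]]
232 [[582.0, -293.0, 1.0], [597.0, -277.0, 37.0], [602.0, -277.0, 37.0], [611.0, -268.0, 56.0], [628.0, -262.0, 71.0], [649.0, -273.0, 46.0], [656.0, -276.0, 38.0], [671.0, -292.0, 1.0]]
238 [[582.0, -298.0, 1.0], [599.0, -276.0, 45.0], [602.0, -280.0, 38.0], [612.0, -267.0, 65.0], [628.0, -265.0, 70.0], [647.0, -269.0, 60.0], [654.0, -276.0, 46.0], [660.0, -276.0, 45.0]]
244 [[593.0, -281.0, 43.0], [600.0, -277.0, 51.0], [606.0, -274.0, 57.0], [612.0, -267.0, 70.0], [628.0, -302.0, 1.0], [646.0, -269.0, 66.0], [653.0, -276.0, 52.0], [658.0, -276.0, 52.0]]
250 [[597.0, -276.0, 58.0], [601.0, -277.0, 57.0], [608.0, -271.0, 69.0], [612.0, -270.0, 70.0], [628.0, -307.0, 0.0], [645.0, -270.0, 70.0], [653.0, -279.0, 52.0], [657.0, -276.0, 58.0]]
256 [[598.0, -277.0, 63.0], [602.0, -277.0, 63.0], [608.0, -272.0, 72.0], [608.0, -290.0, 39.0], [628.0, -308.0, 7.0], [645.0, -272.0, 71.0], [650.0, -274.0, 67.0], [655.0, -276.0, 65.0]]
262 [[599.0, -277.0, 68.0], [602.0, -280.0, 63.0], [608.0, -275.0, 71.0], [608.0, -292.0, 42.0], [628.0, -307.0, 16.0], [646.0, -275.0, 70.0], [650.0, -275.0, 70.0], [655.0, -277.0, 68.0]]
268 [[599.0, -280.0, 68.0], [603.0, -279.0, 69.0], [608.0, -278.0, 70.0], [608.0, -294.0, 44.0], [628.0, -307.0, 23.0], [649.0, -288.0, 54.0], [650.0, -278.0, 70.0], [655.0, -279.0, 68.0]]
```

View pics/w6.png

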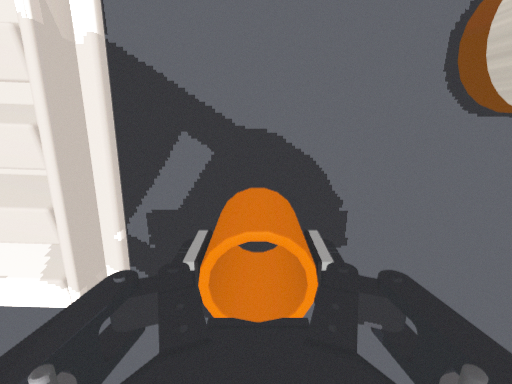

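```bash
python3 -m pendant '[[[1,0,0,0.03,0],[1,0,0,0.07,0],[1,0,0,0.12,0],[1,0.01,0.05,0.12,0],[1,0.02,0.1,0.12,0],[1,0.027,0.15,0.12,0],[1,0.027,0.2,0.12,0],[1,0.027,0.201,0.12,0],[1,0.027,0.201,0.12,0],[1,0.027,0.201,0.12,0]]]' ; python3 - <<'E'
from h import *
w=cloud("top")
m=(w[...,2]>100)&(w[...,2]<180)&(w[...,0]>690)&(w[...,1]<-60); P=w[m]; print("bottle",m.sum(),P[:,:2].min(0),P[:,:2].max(0))
im,d=cap("wrist","w7"); w=cloud("wrist"); s=monitor.sense();print(s["eef_pos"],s["force"],s["grip_width"])
m=(w[...,2]>70)&(w[...,0]>600)&(w[...,0]<700)&(w[...,1]<-40)&(w[...,1]>-140)
m&=(im[...,0]>120)&(im[...,2]<60); P=w[m]; z=np.percentile(P[:,2],90); print(z,cv2.minEnclosingCircle(P[P[:,2]>z-4][:,:2].astype(np.float32)))
E
```

```text
time_s: 10.8
eef_pos: [653.2, -87.4, 107.3]
ee_rot: [0.0, 1.0, 0.002, 0.0]
force: [-0.6, -0.3, -0.9]
grip_width: 0.597
bottle 469 [ 739.18889484 -209.46818171] [ 807.13598407 -142.09326987]
[653.09810131 -87.76303766 107.10912529] [-0.36760083  0.88716822 -0.18872641] 0.6018229581076198
189.3565144874105 ((654.1480102539062, -86.20178985595703), 25.634246826171875)
```

View pics/w7.png

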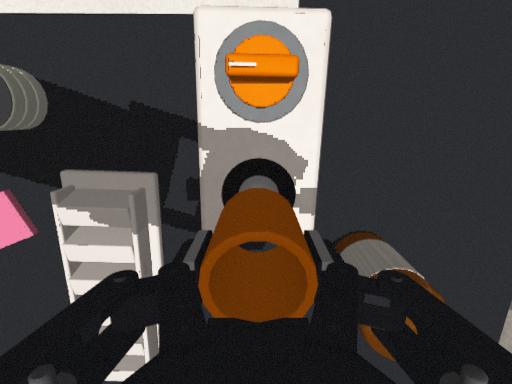

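```bash
python3 -m pendant '[[[1,0,0.001,-0.02,0],[1,0,0.001,-0.03,0],[1,0,0.001,-0.038,0],[1,0,0.001,-0.046,0],[1,0,0.001,-0.046,0]]]' ; python3 -m pendant '[[[1,0,0,-0.008,0],[1,0,0,-0.016,0],[1,0,0,-0.023,0],[1,0,0,-0.025,0],[1,0,0,-0.025,0]]]'; python3 -c "
from h import *
print(monitor.sense()['force'])"
```

```text
time_s: 11.35
eef_pos: [652.6, -85.4, 59.7]
ee_rot: [-0.0, 1.0, 0.002, -0.001]
force: [1.1, 1.0, -0.0]
grip_width: 0.604
time_s: 11.85
eef_pos: [653.3, -85.2, 39.0]
ee_rot: [0.0, 1.0, 0.003, 0.001]
force: [-11.1, 2.4, 22.1]
grip_width: 0.602
[-11.09575644   2.40915571  22.0963457 ]
```

```bash
python3 -m pendant '[[[1,0,0,0.002,0],[-1,0,0,0.002,0],[-1,0,0,0.002,0],[-1,0,0,0.002,0],[-1,0,0,0.04,0],[-1,0,0,0.09,0],[-1,0,0,0.14,0],[-1,0,0,0.17,0],[-1,0,0,0.17,0]]]' ; python3 - <<'E'
from h import *
im,d=cap("wrist","w8"); w=cloud("wrist"); s=monitor.sense();print(s["eef_pos"],s["force"],s["grip_width"])
m=(w[...,2]>90)&(w[...,0]>600)&(w[...,0]<700)&(w[...,1]<-40)&(w[...,1]>-140)
m&=(im[...,0]>120)&(im[...,2]<60); P=w[m]; z=np.percentile(P[:,2],80); print(z,cv2.minEnclosingCircle(P[P[:,2]>z-4][:,:2].astype(np.float32)))
E
```

```text
time_s: 12.75
eef_pos: [654.7, -85.6, 210.8]
ee_rot: [0.001, 1.0, 0.003, 0.004]
force: [0.5, -0.4, -0.3]
grip_width: 1.005
[653.72124405 -85.40016819 207.44472623] [-0.59999313 -0.52650949 -0.86506293] 1.000001167835163
121.24116984306035 ((654.0849609375, -83.46150207519531), 25.542394638061523)
```

View pics/w8.png

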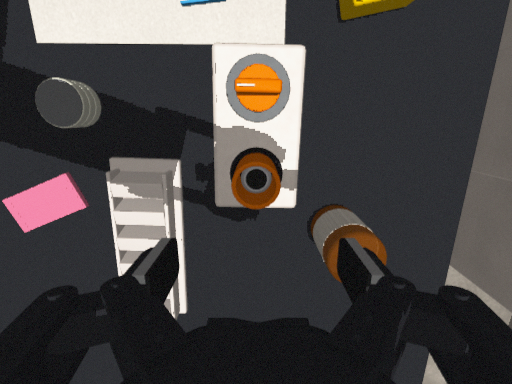

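```bash
python3 -m pendant '[[[-1,-0.163,-0.115,0.06,0],[-1,-0.163,-0.115,0.06,0],[-1,-0.163,-0.115,0.06,0],[-1,-0.163,-0.115,0.06,0],[-1,-0.163,-0.115,0.06,0],[-1,-0.163,-0.115,0.06,0],[-1,-0.163,-0.115,0.06,0]]]' ; python3 - <<'E'
from h import *
im,d=cap("wrist","w9"); w=cloud("wrist"); s=monitor.sense();print(s["eef_pos"],s["force"],s["grip_width"])
E
```

```text
time_s: 13.5
eef_pos: [490.4, -199.5, 264.4]
ee_rot: [-0.001, 1.0, 0.003, -0.001]
force: [-0.0, 1.1, 0.9]
grip_width: 1.0
[ 490.60911426 -199.31111359  264.36526782] [0.69456193 0.86976004 0.14772815] 0.9988857966274031
```

View pics/w9.png

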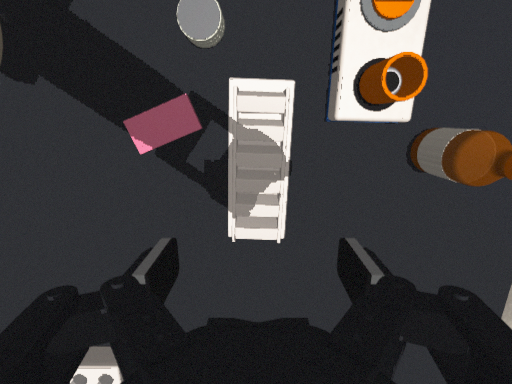

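```bash
python3 - <<'E'
from h import *
w=cloud("wrist"); im=load("wrist")["im"]
roi=np.zeros((384,512),bool); roi[70:250,222:302]=1
g=(im.min(2)>70)
# top surface of ribs
m=roi&(w[...,2]>38)&(w[...,2]<48); P=w[m]; print("tops",cv2.minAreaRect(P[:,:2].astype(np.float32)))
m=roi&(w[...,2]>7)&(w[...,2]<60); print("all",cv2.minAreaRect(w[m][:,:2].astype(np.float32)))
m=roi&(w[...,2]>9)&(w[...,2]<14.5)&(w[...,1]>-95); print("base end", w[m].min(0),w[m].max(0))
for u in (250,258,266):
  print(u,[(int(round(w[v,u,1])),int(round(w[v,u,2]))) for v in range(74,246,1)])
for v in (84,): print([(int(w[v,u,0]),int(w[v,u,2])) for u in range(222,302)])
cv2.imwrite("pics/w9c.png",cv2.resize(im[65:255,215:305],None,fx=4,fy=3.1,interpolation=cv2.INTER_CUBIC)[:,:,::-1])
E
```

```text
tops ((491.620849609375, -207.31521606445312), (238.34759521484375, 80.10101318359375), 88.32257843017578)
all ((491.8857727050781, -202.52183532714844), (258.4188232421875, 100.0444107055664), 88.41080474853516)
base end [445.0878119  -94.99077468   9.29004421] [544.95854816 -72.52635346  14.4768407 ]
250 [(-66, 2), (-67, 1), (-69, 1), (-70, 3), (-71, 1), (-74, 12), (-76, 13), (-77, 12), (-78, 13), (-80, 14), (-81, 12), (-83, 13), (-84, 13), (-85, 12), (-87, 15), (-88, 14), (-90, 13), (-91, 15), (-93, 20), (-95, 29), (-97, 35), (-99, 41), (-101, 46), (-102, 46), (-103, 44), (-104, 45), (-106, 44), (-107, 46), (-108, 45), (-110, 44), (-111, 43), (-112, 42), (-114, 44), (-115, 43), (-116, 41), (-118, 41), (-119, 42), (-120, 40), (-122, 40), (-123, 14), (-124, 13), (-126, 13), (-127, 13), (-129, 14), (-130, 13), (-132, 16), (-133, 22), (-135, 27), (-136, 31), (-137, 36), (-139, 42), (-140, 46), (-141, 46), (-143, 47), (-144, 46), (-146, 45), (-147, 45), (-148, 45), (-150, 44), (-151, 44), (-153, 44), (-154, 43), (-156, 42), (-157, 42), (-158, 44), (-160, 42), (-161, 42), (-165, 13), (-
[... 5480 characters left out ...]
3), (460, 13), (462, 13), (463, 11), (465, 13), (466, 14), (468, 12), (469, 12), (471, 11), (472, 12), (474, 11), (475, 12), (477, 11), (478, 12), (480, 13), (481, 13), (483, 13), (484, 11), (486, 13), (487, 11), (489, 11), (490, 12), (492, 12), (493, 13), (495, 13), (496, 13), (498, 13), (499, 11), (501, 13), (502, 13), (504, 11), (505, 13), (507, 12), (508, 13), (510, 13), (511, 13), (513, 12), (514, 13), (516, 11), (517, 12), (519, 12), (520, 12), (522, 12), (523, 14), (524, 13), (526, 13), (528, 13), (529, 12), (530, 13), (532, 11), (533, 13), (535, 11), (537, 12), (538, 13), (539, 13), (541, 12), (542, 13), (544, 10), (547, 1), (549, 0), (550, 0), (552, 1), (553, 0), (555, 0), (556, 1)]
```

View pics/w9c.png

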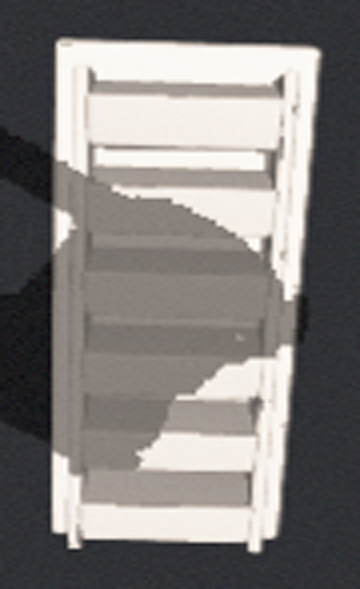

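```bash
python3 -m pendant '[[[-1,-0.034,0.347,-0.13,0],[-1,-0.034,0.347,-0.13,0],[-1,-0.034,0.347,-0.13,0],[-1,-0.034,0.347,-0.13,0],[-1,-0.034,0.347,-0.13,0],[-1,-0.034,0.347,-0.13,0],[-1,-0.034,0.347,-0.13,0],[-1,-0.034,0.347,-0.13,0],[-0.55,-0.034,0.347,-0.13,0],[-0.55,-0.034,0.347,-0.13,0],[-0.55,-0.034,0.347,-0.13,0]]]' 20; cat >> h.py <<'E'
def plates(n):
    w=cloud(n); im=load(n)["im"]; hsv=cv2.cvtColor(im,cv2.COLOR_RGB2HSV)
    m=cv2.inRange(hsv,(95,100,60),(112,255,255)); k,l,st,c=cv2.connectedComponentsWithStats(m)
    for j in range(1,k):
        if st[j,4]>200:
            P=w[(l==j)&(w[...,2]>6)]
            if len(P)<50: continue
            r=cv2.minAreaRect(P[:,:2].astype(np.float32)); print(np.round(r[0],1),np.round(r[1],1),round(r[2],1),st[j][:4],round(float(np.median(P[:,2])),1))
E
python3 - <<'E'
from h import *
im,d=cap("wrist","w10"); s=monitor.sense();print(s["eef_pos"],s["force"],s["grip_width"]); plates("wrist")
w=cloud("wrist")
for v in range(230,262,4): print(v,np.round(w[v,[180,190,200,210,220,300,310,320,330]],0).tolist())
E
```

```text
time_s: 14.65
eef_pos: [456.4, 146.3, 135.9]
ee_rot: [0.0, 1.0, 0.002, 0.0]
force: [-0.2, 0.4, -0.6]
grip_width: 0.773
[456.49156768 146.16742906 135.97417876] [-1.54222182 -0.0186418   0.39075087] 0.7741220488747135
[596.1 314.3] [57.  30.4] 1.7 [367   0  61  36] 9.5
[596.8 289.3] [55.8  3.6] 1.9 [366  42  57   6] 9.2
[456.4 187.9] [87.1 54.6] 88.9 [233 103  50  79] 9.8
[582.6 175.2] [56.5 87.3] 6.2 [342 114  52  80] 9.7
[652.9  64.2] [117.1  34.3] 15.3 [368 239  95  29] 9.6
230 [[359.0, 78.0, 1.0], [372.0, 79.0, 2.0], [385.0, 79.0, 2.0], [397.0, 78.0, 1.0], [410.0, 79.0, 2.0], [511.0, 79.0, 2.0], [524.0, 79.0, 2.0], [537.0, 79.0, 1.0], [550.0, 79.0, 1.0]]
234 [[358.0, 72.0, 1.0], [422.0, 157.0, 186.0], [384.0, 73.0, 1.0], [397.0, 73.0, 1.0], [409.0, 72.0, 0.0], [512.0, 73.0, 0.0], [525.0, 73.0, 0.0], [490.0, 158.0, 186.0], [495.0, 158.0, 187.0]]
238 [[418.0, 157.0, 192.0], [423.0, 157.0, 191.0], [384.0, 67.0, 1.0], [396.0, 67.0, 1.0], [409.0, 67.0, 1.0], [512.0, 68.0, 1.0], [525.0, 68.0, 0.0], [491.0, 155.0, 186.0], [494.0, 158.0, 192.0]]
242 [[419.0, 158.0, 197.0], [424.0, 158.0, 
[... 244 characters left out ...]
, [409.0, 56.0, 2.0], [513.0, 57.0, 1.0], [526.0, 56.0, -0.0], [491.0, 151.0, 187.0], [492.0, 158.0, 201.0]]
250 [[421.0, 157.0, 204.0], [424.0, 154.0, 198.0], [383.0, 50.0, 1.0], [396.0, 51.0, 2.0], [409.0, 51.0, 1.0], [513.0, 51.0, 2.0], [526.0, 50.0, -0.0], [490.0, 150.0, 189.0], [491.0, 158.0, 204.0]]
254 [[423.0, 158.0, 208.0], [424.0, 152.0, 198.0], [383.0, 45.0, 1.0], [395.0, 44.0, 1.0], [409.0, 45.0, 1.0], [513.0, 45.0, 1.0], [526.0, 45.0, 0.0], [491.0, 147.0, 188.0], [490.0, 157.0, 206.0]]
258 [[424.0, 158.0, 212.0], [424.0, 150.0, 199.0], [382.0, 39.0, 1.0], [396.0, 39.0, 2.0], [408.0, 39.0, 1.0], [514.0, 39.0, 0.0], [527.0, 39.0, 0.0], [491.0, 145.0, 189.0], [490.0, 155.0, 207.0]]
```

View pics/w10.png

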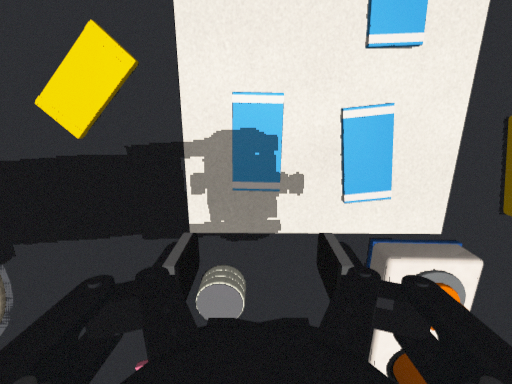

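```bash
python3 -m pendant '[[[-0.55,0,0,-0.05,-1],[-0.55,0,0,-0.1,-1],[-0.55,0,0,-0.14,-1],[-0.55,0,0,-0.17,-1],[-0.55,0,0,-0.181,-1],[-0.55,0,0,-0.181,-1]]]' 20; python3 -m pendant '[[[1,0,0,0,0],[1,0,0,0,0],[1,0,0,0,0],[1,0,0,0,0]]]' 20; python3 - <<'E'
from h import *
im,d=cap("wrist","w11"); s=monitor.sense();print(s["eef_pos"],s["force"],s["grip_width"])
E
```

```text
time_s: 15.3
eef_pos: [456.8, 146.2, -43.8]
ee_rot: [0.0, 1.0, -0.007, 0.0]
force: [0.6, -0.4, -0.2]
grip_width: 0.772
time_s: 15.7
eef_pos: [457.6, 146.4, -41.8]
ee_rot: [-0.0, 1.0, -0.007, 0.001]
force: [-9.0, -1.0, 34.2]
grip_width: 0.655
[457.59031579 146.41441475 -41.81627007] [-8.43946412 -1.82043897 34.00022974] 0.6590241914794341
```

View pics/w11.png

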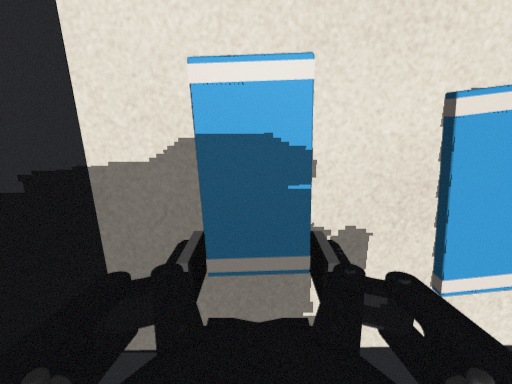

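```bash
python3 -m pendant '[[[1,0,0,0.01,0],[1,0,0,0.02,0],[1,0,0,0.04,0],[1,0,0,0.06,0],[1,0,0,0.06,0]]]' 20; python3 - <<'E'
from h import *
im,d=cap("wrist","w12"); s=monitor.sense();print(s["eef_pos"],s["force"],s["grip_width"])
im,d=cap("side","s12"); cv2.imwrite("pics/s12c.png",cv2.resize(im[120:270,160:320],None,fx=4,fy=4)[:,:,::-1])
E
```

```text
time_s: 16.25
eef_pos: [457.9, 146.7, 17.5]
ee_rot: [-0.0, 1.0, -0.007, 0.003]
force: [-0.0, 0.4, -0.8]
grip_width: 0.649
[457.02112899 146.61587782  16.01016073] [-0.38927102 -0.18711157 -1.31023013] 0.6482455424193007
```

View pics/w12.png

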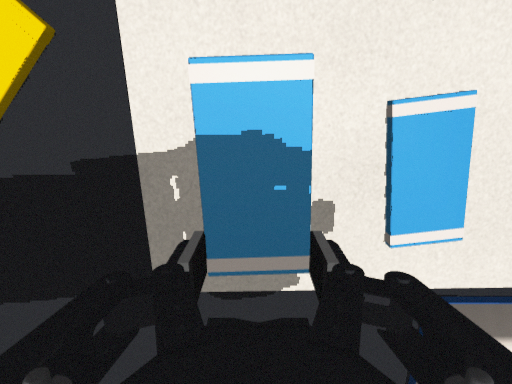

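View pics/s12c.png

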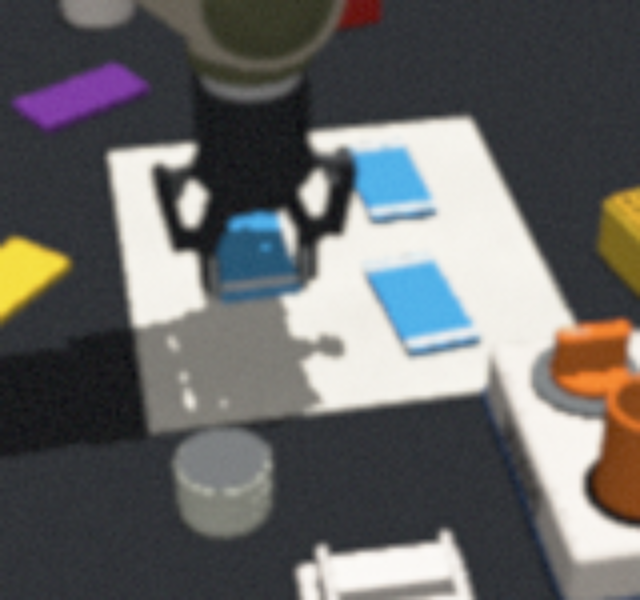

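```bash
python3 -m pendant '[[[1,0,0,-0.02,0],[-0.25,0,0,-0.025,0],[-0.25,0,0,-0.025,0],[-0.25,0,0,-0.025,0]]]' 20;  python3 -m pendant '[[[-0.28,0,0,0,0],[-0.28,0,0,0,0]]]'; python3 -m pendant '[[[-0.29,0,0,0,0],[-0.29,0,0,0,0]]]'; python3 - <<'E'
from h import *
im,d=cap("wrist","w13"); s=monitor.sense();print(s["eef_pos"],s["force"],s["grip_width"])
w=cloud("wrist"); 
for v in range(60,250,15): print(v,np.round(w[v,258]).tolist(),im[v,258])
E
```

```text
time_s: 16.75
eef_pos: [456.1, 146.8, -10.2]
ee_rot: [0.0, 1.0, -0.006, -0.0]
force: [0.3, -0.3, -1.1]
grip_width: 0.655
time_s: 16.95
eef_pos: [456.3, 146.8, -9.8]
ee_rot: [-0.0, 1.0, -0.006, 0.0]
force: [0.6, 0.4, -0.6]
grip_width: 0.647
time_s: 17.15
eef_pos: [456.1, 146.8, -10.0]
ee_rot: [-0.0, 1.0, -0.006, 0.0]
force: [0.4, -0.7, -0.2]
grip_width: 0.648
[456.09746015 146.82243608 -10.08234002] [ 0.04810464 -0.18126874 -0.33251481] 0.6482081594823316
60 [458.0, 242.0, 40.0] [ 80 187 237]
75 [458.0, 236.0, 39.0] [248 246 241]
90 [458.0, 229.0, 41.0] [ 76 184 236]
105 [458.0, 223.0, 40.0] [ 79 183 235]
120 [458.0, 216.0, 41.0] [ 77 180 235]
135 [458.0, 209.0, 40.0] [ 38  91 125]
150 [458.0, 202.0, 40.0] [ 39  93 125]
165 [458.0, 195.0, 40.0] [ 34  91 121]
180 [458.0, 187.0, 41.0] [ 37  91 122]
195 [458.0, 180.0, 41.0] [ 37  92 124]
210 [458.0, 172.0, 41.0] [ 35  88 120]
225 [458.0, 163.0, 40.0] [ 34  84 119]
240 [457.0, 155.0, 42.0] [ 37  90 121]
```

```bash
cat > q.py <<'E'
from h import *
im,d=cap("wrist"); w=cloud("wrist"); s=monitor.sense(); print(np.round(s["eef_pos"],1),round(s["grip_width"],4),"plate:",np.round(w[[60,150,225],258],0).tolist())
E
for c in 1; do python3 -m pendant '[[[-0.30,0,0,0,0],[-0.30,0,0,0,0]]]' | tail -1; python3 q.py; python3 -m pendant '[[[-0.305,0,0,0,0],[-0.305,0,0,0,0]]]'| tail -1; python3 q.py; done
```

```text
grip_width: 0.651
[456.  146.8 -10.2] 0.6535 plate: [[458.0, 242.0, 40.0], [458.0, 202.0, 41.0], [457.0, 164.0, 41.0]]
grip_width: 0.654
[456.  146.8 -10.2] 0.6566 plate: [[458.0, 242.0, 40.0], [458.0, 202.0, 40.0], [457.0, 164.0, 42.0]]
```

```bash
python3 -m pendant '[[[-0.31,0,0,0,0],[-0.31,0,0,0,0]]]' | tail -1; python3 q.py; python3 -m pendant '[[[-0.315,0,0,0,0],[-0.315,0,0,0,0]]]'| tail -1; python3 q.py
```

```text
grip_width: 0.658
[456.1 146.8 -10.2] 0.6586 plate: [[458.0, 242.0, 39.0], [458.0, 202.0, 41.0], [457.0, 163.0, 40.0]]
grip_width: 0.659
[456.1 146.8 -10.1] 0.6588 plate: [[459.0, 249.0, 2.0], [458.0, 198.0, 9.0], [457.0, 151.0, 10.0]]
```

```bash
python3 -m pendant '[[[-0.55,0,0,0,0],[-0.55,0,0,0.03,0],[-0.55,0,0,0.03,0]]]'; python3 - <<'E'
from h import *
im,d=cap("wrist","w14"); s=monitor.sense();print(s["eef_pos"],s["force"],s["grip_width"]); plates("wrist")
E
```

```text
time_s: 18.5
eef_pos: [457.9, 147.0, 22.3]
ee_rot: [-0.0, 1.0, -0.006, 0.003]
force: [0.6, 0.6, -0.4]
grip_width: 0.777
[457.06129356 146.90269703  20.99920867] [-0.01408776  0.44937517 -0.12420054] 0.7756333399155481
[459.3 236. ] [ 2.2 54.8] 89.2 [216  87  82   4] 9.8
[576.6 228.6] [55.3  2.5] 6.2 [385  92  86  14] 9.5
[458.  182.4] [87.8 55.7] 88.6 [217 104  80 120] 9.8
[583.  175.2] [57.3 87.9] 6.1 [383 108  87 125] 9.7
[649.5  67.4] [ 3.2 51. ] 88.2 [450 294  62   7] 9.1
```

View pics/w14.png

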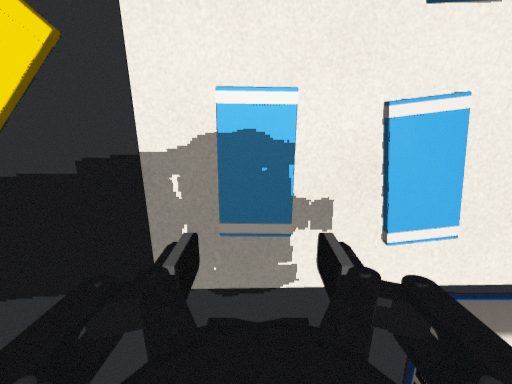

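```bash
python3 -m pendant '[[[-0.55,0.001,-0.0055,0,-0.5],[-0.55,0.001,-0.0055,-0.03,-0.5],[-0.55,0.001,-0.0055,-0.055,-0.5],[-0.55,0.001,-0.0055,-0.063,-0.5],[-0.55,0.001,-0.0055,-0.063,-0.5],[1,0.001,-0.0055,-0.063,-0.5],[1,0.001,-0.0055,-0.063,-0.5],[1,0.001,-0.0055,-0.063,-0.5],[1,0.001,-0.0055,-0.063,-0.5]]]' 30; python3 - <<'E'
from h import *
s=monitor.sense();print(s["eef_pos"],s["force"],s["grip_width"])
E
```

```text
time_s: 19.45
eef_pos: [458.4, 141.2, -41.5]
ee_rot: [-0.0, 1.0, -0.011, 0.001]
force: [-2.3, -0.2, 19.6]
grip_width: 0.649
[458.36924683 141.17056265 -41.49491091] [-2.28660863 -0.20335632 19.6024968 ] 0.6487301282580188
```

```bash
python3 -m pendant '[[[1,0,0,0.05,0],[1,0,0,0.1,0],[1,0,0,0.15,0],[1,0,0,0.183,0],[1,0.183,-0.385,0.183,0],[1,0.183,-0.385,0.183,0],[1,0.183,-0.385,0.183,0],[1,0.183,-0.385,0.183,0],[1,0.183,-0.385,0.183,0],[1,0.183,-0.385,0.183,0],[1,0.183,-0.385,0.183,0],[1,0.183,-0.385,0.183,0],[1,0.183,-0.385,0.183,0],[1,0.183,-0.385,0.183,0],[1,0.183,-0.385,0.133,0],[1,0.183,-0.385,0.083,0],[1,0.183,-0.385,0.033,0],[1,0.183,-0.385,0.023,0],[1,0.183,-0.385,0.023,0]]]'; python3 - <<'E'
from h import *
im,d=cap("wrist","w15"); s=monitor.sense();print(s["eef_pos"],s["force"],s["grip_width"]); plates("wrist")
w=cloud("wrist"); print([np.round(w[v,258]).tolist() for v in range(30,110,5)])
E
```

```text
time_s: 21.35
eef_pos: [639.4, -243.0, -20.8]
ee_rot: [-0.001, 1.0, -0.011, -0.001]
force: [0.4, 0.7, -0.7]
grip_width: 0.647
[ 640.82560999 -243.87798219  -18.30370968] [ 0.17320337  0.57084105 -0.35328295] 0.6439985643235792
[ 653.6 -132.7] [  5.3 112.5] 88.6 [166  26 229  16] 10.1
[ 640.8 -147.2] [ 2.4 56. ] 90.0 [191  53 128   9] 29.8
[ 640.6 -201.3] [88.  56.4] 89.7 [193  81 125 177] 30.4
[ 640.4 -254.6] [ 4.  55.5] 89.8 [207 271 102   5] 30.4
[[643.0, -134.0, 19.0], [643.0, -134.0, 11.0], [643.0, -134.0, 5.0], [643.0, -135.0, -0.0], [643.0, -138.0, 0.0], [643.0, -147.0, 31.0], [643.0, -149.0, 31.0], [643.0, -151.0, 31.0], [643.0, -153.0, 32.0], [643.0, -155.0, 30.0], [643.0, -157.0, 31.0], [642.0, -159.0, 31.0], [642.0, -161.0, 31.0], [642.0, -163.0, 30.0], [642.0, -165.0, 30.0], [642.0, -167.0, 31.0]]
```

View pics/w15.png

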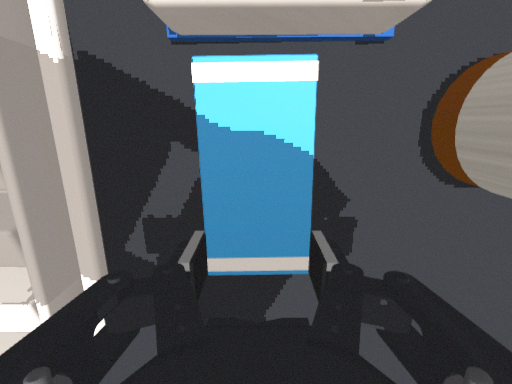

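```bash
python3 -m pendant '[[[1,0,0.007,0,0],[1,0,0.012,0,0],[1,0,0.014,0,0],[1,0,0.014,0,0]]]'; python3 -c "
from h import *
print(monitor.sense()['force'])"; python3 -m pendant '[[[1,0,0.0,0.004,0],[1,0,0.0005,0.0085,0],[1,0,0.001,0.013,0],[1,0,0.0015,0.017,0],[1,0,0.0025,0.021,0],[1,0,0.0035,0.025,0]]]';python3 - <<'E'
from h import *
im,d=cap("wrist","w16"); s=monitor.sense();print(s["eef_pos"],s["force"],s["grip_width"]); plates("wrist")
w=cloud("wrist"); print([np.round(w[v,258]).tolist() for v in range(30,250,15)])
E
```

```text
time_s: 21.8
eef_pos: [641.0, -230.6, -18.3]
ee_rot: [0.001, 1.0, -0.011, 0.002]
force: [0.5, -4.3, 0.1]
grip_width: 0.643
[ 0.46578428 -4.28984383  0.0644249 ]
time_s: 22.4
eef_pos: [640.2, -227.1, 5.7]
ee_rot: [0.001, 1.0, -0.011, 0.0]
force: [-1.1, -5.9, -2.0]
grip_width: 0.646
[ 640.39257471 -226.93000678    6.37296979] [-1.62752194 -4.93489516 -1.4213628 ] 0.6452565135750986
[ 643.3 -134.6] [ 2.5 56.2] 88.9 [202  69 112   5] 41.2
[ 641.9 -187.8] [86.9 56.3] 89.0 [202  92 112 169] 49.6
[ 640.9 -240.1] [ 4.1 55.1] 88.5 [207 275 102   5] 58.6
[[644.0, -119.0, 51.0], [643.0, -125.0, 51.0], [643.0, -131.0, 49.0], [nan, nan, nan], [643.0, -144.0, 43.0], [643.0, -151.0, 44.0], [643.0, -158.0, 45.0], [643.0, -165.0, 46.0], [642.0, -173.0, 47.0], [642.0, -181.0, 48.0], [642.0, -188.0, 50.0], [642.0, -196.0, 52.0], [642.0, -204.0, 52.0], [642.0, -212.0, 54.0], [641.0, -220.0, 55.0]]
```

View pics/w16.png

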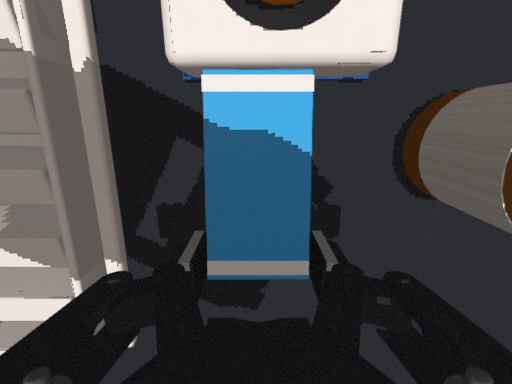

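```bash
python3 -m pendant '[[[1,0,0.003,0,0],[1,0,0.005,0.003,0],[1,0,0.006,0.006,0],[1,0,0.007,0.009,0],[1,0,0.0085,0.012,0],[1,0,0.0095,0.015,0]]]' 30;python3 - <<'E'
from h import *
im,d=cap("wrist","w17"); s=monitor.sense();print(s["eef_pos"],s["force"],s["grip_width"])
w=cloud("wrist"); print([np.round(w[v,258]).tolist() for v in range(60,250,15)])
E
```

```text
time_s: 23.05
eef_pos: [640.4, -219.1, 21.2]
ee_rot: [0.002, 1.0, -0.011, 0.001]
force: [0.2, -7.1, -1.3]
grip_width: 0.643
[ 640.51107622 -218.74060545   21.65978557] [ -1.78243076 -10.02003125   1.31138579] 0.6377676755960365
[[644.0, -121.0, 51.0], [643.0, -128.0, 51.0], [643.0, -134.0, 42.0], [643.0, -142.0, 45.0], [643.0, -150.0, 48.0], [643.0, -158.0, 49.0], [643.0, -166.0, 54.0], [643.0, -174.0, 57.0], [642.0, -182.0, 59.0], [642.0, -189.0, 61.0], [642.0, -197.0, 65.0], [642.0, -205.0, 66.0], [642.0, -213.0, 69.0]]
```

```bash
python3 -m pendant '[[[1,0,0.003,0.003,0],[1,0,0.005,0.008,0],[1,0,0.0085,0.0155,0],[1,0,0.013,0.0225,0],[1,0,0.0185,0.03,0],[1,0,0.0185,0.03,0]]]' 30;python3 - <<'E'
from h import *
im,d=cap("wrist","w18"); s=monitor.sense();print(s["eef_pos"],s["force"],s["grip_width"])
w=cloud("wrist"); print([np.round(w[v,258]).tolist() for v in range(60,250,15)])
E
```

```text
time_s: 23.7
eef_pos: [640.4, -197.4, 51.1]
ee_rot: [0.0, 1.0, -0.01, 0.001]
force: [-1.2, -4.3, -0.3]
grip_width: 0.642
[ 640.34728276 -197.83475023   50.54218249] [ 0.56579341 -3.58841104  1.53028472] 0.6367704818526045
[[643.0, -107.0, 122.0], [643.0, -107.0, 92.0], [643.0, -111.0, 52.0], [643.0, -119.0, 50.0], [643.0, -129.0, 49.0], [643.0, -139.0, 47.0], [643.0, -148.0, 53.0], [642.0, -156.0, 62.0], [642.0, -164.0, 70.0], [642.0, -172.0, 76.0], [642.0, -180.0, 82.0], [642.0, -186.0, 89.0], [642.0, -193.0, 94.0]]
```

```bash
python3 -m pendant '[[[1,0,0.006,0.005,0],[1,0,0.011,0.0095,0],[1,0,0.0205,0.0165,0],[1,0,0.031,0.0225,0],[1,0,0.0385,0.0255,0],[1,0,0.0385,0.0255,0]]]' 30;python3 - <<'E'
from h import *
im,d=cap("wrist","w19"); s=monitor.sense();print(s["eef_pos"],s["force"],s["grip_width"])
w=cloud("wrist"); print([np.round(w[v,258]).tolist() for v in range(60,250,10)])
im,d=cap("side","s19"); cv2.imwrite("pics/s19c.png",cv2.resize(im[160:340,230:400],None,fx=4,fy=3.3)[:,:,::-1])
E
```

```text
time_s: 24.35
eef_pos: [640.2, -158.2, 75.8]
ee_rot: [-0.0, 1.0, -0.01, 0.0]
force: [0.4, -2.0, -0.6]
grip_width: 0.638
[ 640.12367417 -158.932875     75.46895929] [ 0.5392303  -1.95007075 -0.48421889] 0.6402135649150403
[[643.0, -62.0, 120.0], [643.0, -66.0, 119.0], [643.0, -66.0, 83.0], [643.0, -72.0, 79.0], [643.0, -78.0, 83.0], [643.0, -84.0, 83.0], [643.0, -90.0, 84.0], [643.0, -96.0, 81.0], [642.0, -101.0, 87.0], [642.0, -104.0, 121.0], [642.0, -120.0, 50.0], [642.0, -127.0, 51.0], [642.0, -136.0, 49.0], [642.0, -141.0, 61.0], [642.0, -145.0, 71.0], [642.0, -149.0, 83.0], [642.0, -152.0, 92.0], [641.0, -156.0, 101.0], [641.0, -159.0, 110.0]]
```

View pics/s19c.png

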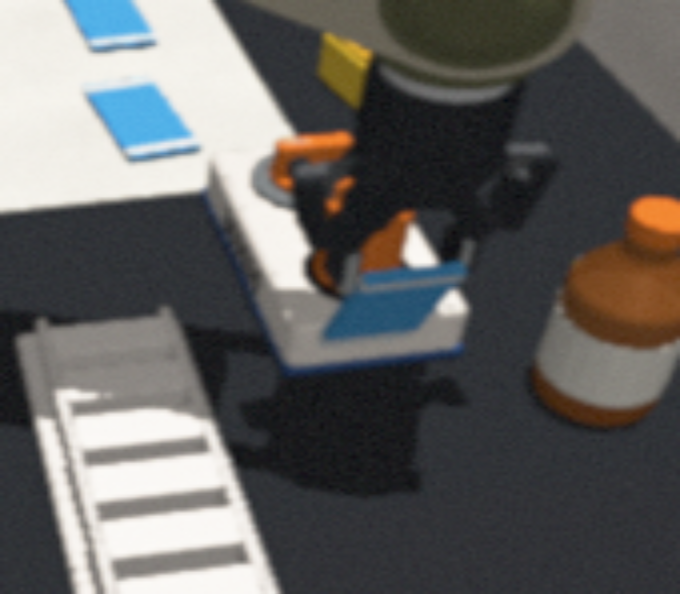

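View pics/w19.png

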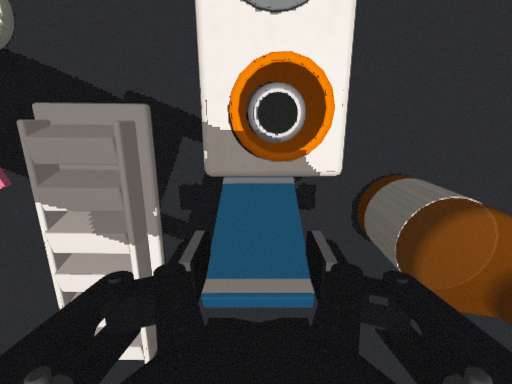

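```bash
python3 - <<'E'
from h import *
w=cloud("wrist"); im=load("wrist")["im"]
for v in range(180,320,6): print(v,np.round(w[v,[225,258,290]],0).tolist(),im[v,258])
E
```

```text
180 [[616.0, -135.0, 48.0], [642.0, -136.0, 49.0], [667.0, -136.0, 49.0]] [117 111 106]
186 [[616.0, -138.0, 56.0], [642.0, -139.0, 55.0], [667.0, -139.0, 55.0]] [ 27  75 103]
192 [[617.0, -141.0, 63.0], [642.0, -141.0, 64.0], [666.0, -142.0, 64.0]] [ 28  75 104]
198 [[618.0, -144.0, 70.0], [642.0, -144.0, 70.0], [665.0, -145.0, 70.0]] [ 29  77 105]
204 [[618.0, -146.0, 76.0], [642.0, -147.0, 77.0], [664.0, -147.0, 77.0]] [ 22  75 101]
210 [[619.0, -149.0, 82.0], [642.0, -149.0, 83.0], [663.0, -149.0, 84.0]] [ 27  76 103]
216 [[620.0, -151.0, 89.0], [642.0, -152.0, 87.0], [663.0, -152.0, 88.0]] [ 25  74 101]
222 [[620.0, -153.0, 94.0], [641.0, -153.0, 94.0], [662.0, -153.0, 94.0]] [ 25  75 104]
228 [[620.0, -155.0, 98.0], [641.0, -155.0, 99.0], [662.0, -155.0, 99.0]] [ 28  76 104]
234 [[621.0, -157.0, 103.0], [641.0, -157.0, 104.0], [661.0, -158.0, 104.0]] [ 27  74 101]
240 [[622.0, -158.0, 109.0], [641.0, -159.0, 110.0], [661.0, -159.0, 109.0]] [ 33  76 106]
246 [[622.0, -160.0, 113.0], [641.0, -160.0, 114.0], [660.0, -161.0, 113.0]] [ 23  73 102]
252 [[622.0, -162.0, 117.0], [641.0
[... 343 characters left out ...]
168.0, 133.0], [641.0, -168.0, 133.0], [658.0, -168.0, 133.0]] [ 31  79 106]
282 [[624.0, -169.0, 136.0], [641.0, -169.0, 137.0], [658.0, -169.0, 137.0]] [115 108 104]
288 [[625.0, -170.0, 140.0], [641.0, -170.0, 140.0], [657.0, -171.0, 140.0]] [118 110 106]
294 [[625.0, -172.0, 142.0], [641.0, -171.0, 143.0], [657.0, -172.0, 143.0]] [ 30  77 104]
300 [[625.0, -174.0, 144.0], [641.0, -174.0, 144.0], [657.0, -175.0, 144.0]] [ 27  81 111]
306 [[624.0, -179.0, 142.0], [641.0, -179.0, 142.0], [657.0, -180.0, 142.0]] [ 29  75 105]
312 [[602.0, -298.0, 2.0], [639.0, -301.0, -0.0], [675.0, -300.0, 1.0]] [44 48 50]
318 [[631.0, -148.0, 187.0], [639.0, -308.0, 1.0], [652.0, -148.0, 187.0]] [48 48 51]
```

```bash
python3 -m pendant '[[[1,0,-0.02,0.01,0],[1,0,-0.03,0.06,0],[1,-0.05,-0.06,0.06,0],[1,-0.1,-0.1,0.06,0],[1,-0.14,-0.13,0.06,0],[1,-0.15,-0.1545,0.06,0],[1,-0.15,-0.1545,0.06,0],[1,-0.15,-0.1545,0.06,0]]]' 30;python3 - <<'E'
from h import *
im,d=cap("wrist","w20"); s=monitor.sense();print(s["eef_pos"],s["force"],s["grip_width"])
w=cloud("wrist")
for v in range(60,320,10): print(v,np.round(w[v,[235,258,280]],0).tolist(),im[v,258])
E
```

```text
time_s: 25.25
eef_pos: [489.5, -314.7, 135.0]
ee_rot: [-0.001, 1.0, -0.012, -0.0]
force: [0.7, 0.9, -0.6]
grip_width: 0.638
[ 490.11286236 -313.88144563  135.0196282 ] [ 0.28747987 -0.25754495 -1.01953864] 0.639019871910008
60 [[472.0, -193.0, 42.0], [493.0, -194.0, 44.0], [514.0, -194.0, 43.0]] [247 242 237]
70 [[472.0, -201.0, 40.0], [493.0, -202.0, 41.0], [514.0, -202.0, 42.0]] [182 172 163]
80 [[469.0, -206.0, 14.0], [493.0, -207.0, 12.0], [516.0, -208.0, 14.0]] [250 246 241]
90 [[471.0, -219.0, 46.0], [493.0, -220.0, 44.0], [514.0, -220.0, 44.0]] [200 189 181]
100 [[471.0, -228.0, 44.0], [493.0, -229.0, 45.0], [514.0, -229.0, 45.0]] [246 240 234]
110 [[470.0, -237.0, 42.0], [492.0, -238.0, 43.0], [514.0, -238.0, 41.0]] [245 239 232]
120 [[467.0, -247.0, 12.0], [492.0, -247.0, 12.0], [516.0, -248.0, 13.0]] [250 246 241]
130 [[469.0, -256.0, 35.0], [492.0, -257.0, 35.0], [514.0, -257.0, 34.0]] [165 157 148]
140 [[469.0, -266.0, 45.0], [492.0, -266.0, 45.0], [514.0, -267.0, 46.0]] [140 133 126]
150 [[468.0, -276.0, 42.0], [492.0, -276.0, 44.0], [514.0, -277.0, 43.0]] [139 131 123]

[... 736 characters left out ...]
0, 169.0], [491.0, -315.0, 170.0], [504.0, -315.0, 170.0]] [ 29  82 113]
250 [[477.0, -318.0, 176.0], [491.0, -317.0, 177.0], [503.0, -318.0, 176.0]] [ 34  85 117]
260 [[478.0, -321.0, 181.0], [491.0, -321.0, 182.0], [503.0, -321.0, 183.0]] [ 36  84 117]
270 [[478.0, -323.0, 188.0], [490.0, -324.0, 188.0], [502.0, -324.0, 188.0]] [ 36  87 116]
280 [[479.0, -325.0, 194.0], [490.0, -326.0, 193.0], [502.0, -326.0, 194.0]] [115 115 115]
290 [[479.0, -328.0, 199.0], [490.0, -328.0, 199.0], [502.0, -329.0, 198.0]] [126 122 116]
300 [[479.0, -331.0, 203.0], [490.0, -330.0, 204.0], [501.0, -331.0, 203.0]] [ 34  89 125]
310 [[455.0, -501.0, 1.0], [486.0, -502.0, 1.0], [517.0, -502.0, 2.0]] [51 52 54]
```

View pics/w20.png

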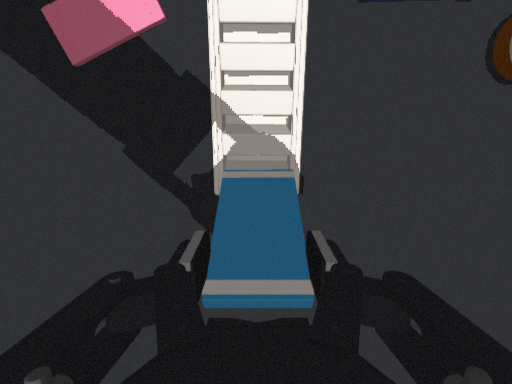

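```bash
python3 -m pendant '[[[1,0,0,-0.02,0],[1,0,-0.002,-0.04,0],[1,0,-0.002,-0.052,0],[1,0,0,-0.06,0],[1,0,0.002,-0.07,0],[1,0,0.002,-0.07,0]]]' 30;python3 - <<'E'
from h import *
im,d=cap("wrist","w21"); s=monitor.sense();print(s["eef_pos"],s["force"],s["grip_width"])
w=cloud("wrist")
for v in range(100,320,10): print(v,np.round(w[v,258],0).tolist(),im[v,258])
im,d=cap("side","s21"); cv2.imwrite("pics/s21c.png",cv2.resize(im[200:384,200:370],None,fx=4,fy=3.2)[:,:,::-1])
E
```

```text
time_s: 25.9
eef_pos: [491.3, -315.4, 68.2]
ee_rot: [0.004, 1.0, -0.01, 0.002]
force: [-5.6, -6.7, 14.4]
grip_width: 0.636
[ 491.25018749 -315.14057249   68.3759293 ] [-4.13606378 -7.80476888 14.1512801 ] 0.6353921700786255
100 [494.0, -233.0, 45.0] [245 239 232]
110 [494.0, -240.0, 40.0] [240 233 226]
120 [494.0, -248.0, 12.0] [248 242 238]
130 [494.0, -255.0, 28.0] [123 116 111]
140 [494.0, -261.0, 47.0] [140 132 127]
150 [494.0, -269.0, 44.0] [135 129 123]
160 [493.0, -277.0, 43.0] [132 129 120]
170 [493.0, -284.0, 46.0] [131 125 118]
180 [493.0, -290.0, 55.0] [ 31  82 115]
190 [493.0, -295.0, 63.0] [ 31  82 113]
200 [493.0, -299.0, 74.0] [ 34  85 115]
210 [493.0, -304.0, 82.0] [ 29  83 114]
220 [493.0, -308.0, 90.0] [ 31  82 114]
230 [492.0, -311.0, 96.0] [ 31  83 114]
240 [492.0, -315.0, 103.0] [ 32  82 115]
250 [492.0, -318.0, 110.0] [ 30  83 115]
260 [492.0, -322.0, 114.0] [ 29  85 114]
270 [492.0, -324.0, 121.0] [ 26  80 111]
280 [492.0, -327.0, 125.0] [ 32  83 114]
290 [492.0, -329.0, 131.0] [129 124 118]
300 [492.0, -333.0, 134.0] [ 31  80 114]
310 [492.0, -338.0, 135.0] [ 32  84 116]
```

View pics/s21c.png

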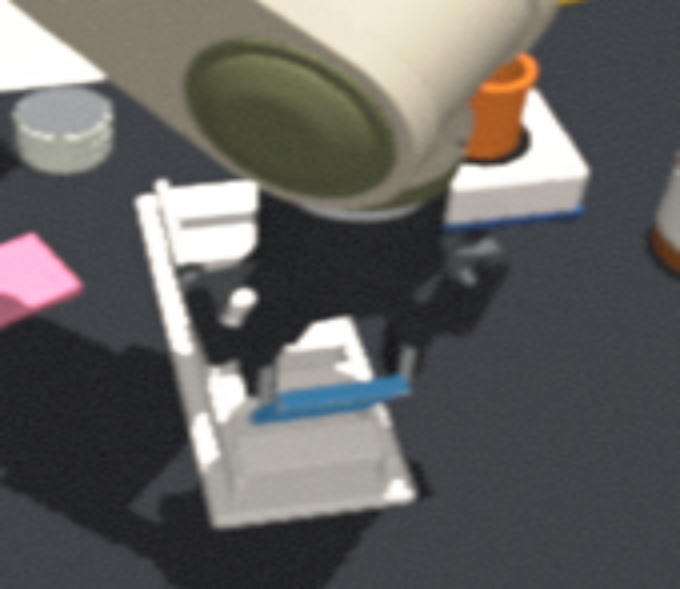

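```bash
python3 -m pendant '[[[1,0,-0.004,0.008,0],[1,0,-0.009,0.01,0],[1,0,-0.009,0.004,0],[1,0,-0.009,0,0],[1,0,-0.009,-0.004,0],[1,0,-0.009,-0.004,0]]]' 30;python3 - <<'E'
from h import *
im,d=cap("wrist","w22"); s=monitor.sense();print(s["eef_pos"],s["force"],s["grip_width"])
w=cloud("wrist")
for v in range(130,320,10): print(v,np.round(w[v,258],0).tolist(),im[v,258])
E
```

```text
time_s: 26.6
eef_pos: [489.7, -320.4, 60.2]
ee_rot: [-0.001, 1.0, -0.011, -0.001]
force: [1.5, 2.1, -0.6]
grip_width: 0.634
[ 489.77790833 -320.54841197   60.53057049] [-0.80914168  1.75855726 -0.0986016 ] 0.6296641715823599
130 [492.0, -259.0, 42.0] [124 119 112]
140 [492.0, -266.0, 45.0] [136 128 125]
150 [492.0, -273.0, 44.0] [137 128 123]
160 [492.0, -281.0, 41.0] [122 120 115]
170 [492.0, -288.0, 44.0] [ 74 100 118]
180 [491.0, -293.0, 53.0] [ 32  84 118]
190 [491.0, -298.0, 63.0] [ 34  84 116]
200 [491.0, -303.0, 69.0] [ 34  85 117]
210 [491.0, -308.0, 77.0] [ 33  83 115]
220 [491.0, -312.0, 83.0] [ 31  82 115]
230 [491.0, -316.0, 89.0] [ 31  84 115]
240 [491.0, -320.0, 96.0] [ 30  81 114]
250 [491.0, -323.0, 102.0] [ 32  85 116]
260 [491.0, -327.0, 106.0] [ 32  84 115]
270 [491.0, -330.0, 112.0] [ 33  84 116]
280 [491.0, -333.0, 117.0] [ 31  84 115]
290 [491.0, -336.0, 122.0] [132 125 119]
300 [491.0, -338.0, 126.0] [ 89 105 115]
310 [491.0, -344.0, 126.0] [ 34  81 113]
```

View pics/w22.png

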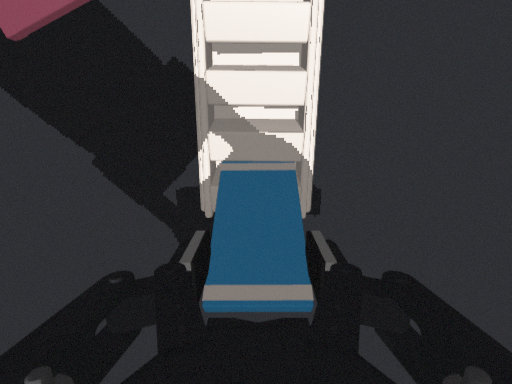

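```bash
python3 -m pendant '[[[1,0,0.004,0.002,0],[1,0,0.0075,0.003,0],[1,0,0.0115,0.0045,0],[1,0,0.015,0.006,0],[1,0,0.02,0.006,0],[1,0,0.025,0.006,0],[1,0,0.025,0.006,0]]]' 30;python3 - <<'E'
from h import *
im,d=cap("wrist","w23"); s=monitor.sense();print(s["eef_pos"],s["force"],s["grip_width"])
w=cloud("wrist")
for v in range(130,320,10): print(v,np.round(w[v,258],0).tolist(),im[v,258])
E
```

```text
time_s: 27.35
eef_pos: [490.1, -295.9, 67.4]
ee_rot: [0.0, 1.0, -0.01, 0.0]
force: [0.4, -2.4, -1.4]
grip_width: 0.628
[ 490.13439219 -296.14768715   67.38511573] [ 0.1400542  -2.1485979  -1.10352924] 0.6353444605533758
130 [493.0, -235.0, 43.0] [227 220 209]
140 [492.0, -245.0, 13.0] [141 137 129]
150 [492.0, -253.0, 17.0] [120 113 112]
160 [492.0, -258.0, 38.0] [124 118 112]
170 [492.0, -264.0, 46.0] [138 132 126]
180 [492.0, -273.0, 43.0] [136 128 122]
190 [492.0, -282.0, 41.0] [120 114 108]
200 [492.0, -286.0, 52.0] [ 21  77 106]
210 [491.0, -289.0, 66.0] [ 28  77 109]
220 [491.0, -293.0, 76.0] [ 29  80 111]
230 [491.0, -295.0, 88.0] [ 30  77 108]
240 [491.0, -298.0, 97.0] [ 27  80 108]
250 [491.0, -301.0, 105.0] [ 27  76 107]
260 [491.0, -303.0, 113.0] [ 31  81 107]
270 [491.0, -304.0, 121.0] [ 25  79 106]
280 [491.0, -306.0, 127.0] [ 76  94 111]
290 [491.0, -308.0, 133.0] [121 115 109]
300 [491.0, -310.0, 138.0] [ 37  92 122]
310 [489.0, -429.0, 0.0] [42 50 58]
```

View pics/w23.png

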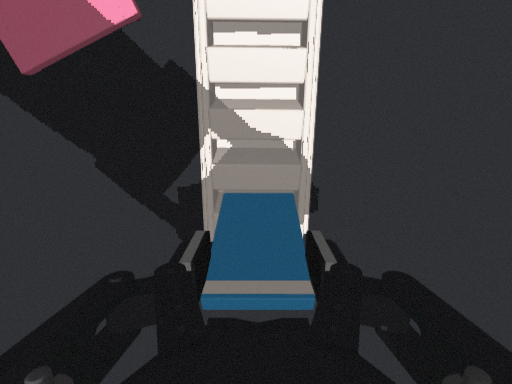

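```bash
python3 -m pendant '[[[1,0,0.001,-0.005,0],[1,0,0.0025,-0.01,0],[1,0,0.004,-0.015,0],[1,0,0.005,-0.02,0],[1,0,0.0055,-0.022,0],[1,0,0.0055,-0.022,0]]]' 30;python3 - <<'E'
from h import *
im,d=cap("wrist","w24"); s=monitor.sense();print(s["eef_pos"],s["force"],s["grip_width"])
w=cloud("wrist")
for v in range(180,320,10): print(v,np.round(w[v,258],0).tolist(),im[v,258])
E
```

```text
time_s: 28.0
eef_pos: [491.2, -293.4, 48.5]
ee_rot: [0.003, 1.0, -0.01, 0.002]
force: [-5.0, -5.7, 22.9]
grip_width: 0.634
[ 491.21756262 -293.35761017   48.47579115] [-5.12507068 -4.51626863 23.02919763] 0.6318239015049555
180 [493.0, -265.0, 46.0] [138 131 126]
190 [493.0, -273.0, 43.0] [136 129 122]
200 [493.0, -282.0, 39.0] [ 79  95 105]
210 [493.0, -286.0, 50.0] [ 31  80 108]
220 [492.0, -290.0, 60.0] [ 30  79 110]
230 [492.0, -292.0, 70.0] [ 27  77 107]
240 [492.0, -295.0, 80.0] [ 34  83 112]
250 [492.0, -298.0, 87.0] [ 31  79 109]
260 [492.0, -300.0, 95.0] [ 29  78 107]
270 [492.0, -303.0, 100.0] [ 31  81 112]
280 [492.0, -304.0, 107.0] [ 30  78 110]
290 [492.0, -306.0, 113.0] [125 118 114]
300 [492.0, -308.0, 118.0] [ 24  76 107]
310 [492.0, -313.0, 119.0] [ 27  83 115]
```

```bash
python3 -m pendant '[[[1,0,-0.001,0.003,0],[-0.4,0,-0.001,0.003,0],[-1,0,-0.001,0.003,0],[-1,0,-0.001,0.003,0],[-1,0,-0.001,0.003,0],[-1,0,-0.001,0.05,0],[-1,0,-0.001,0.1,0],[-1,0,0.05,0.15,0],[-1,0,0.05,0.15,0]]]' 30;python3 - <<'E'
from h import *
im,d=cap("wrist","w25"); s=monitor.sense();print(s["eef_pos"],s["force"],s["grip_width"])
w=cloud("wrist")
for v in range(150,260,5): print(v,np.round(w[v,258],0).tolist(),im[v,258])
E
```

```text
time_s: 28.95
eef_pos: [490.8, -239.4, 198.6]
ee_rot: [0.001, 1.0, -0.01, 0.002]
force: [0.2, 0.4, -1.7]
grip_width: 0.999
[ 491.20854267 -238.22794161  199.4273002 ] [0.83873106 1.06802264 2.75668147] 0.9994249531083089
150 [493.0, -212.0, 17.0] [124 116 114]
155 [493.0, -217.0, 32.0] [124 116 112]
160 [493.0, -221.0, 46.0] [140 133 127]
165 [493.0, -227.0, 45.0] [139 132 126]
170 [493.0, -234.0, 43.0] [136 127 123]
175 [493.0, -241.0, 40.0] [138 131 125]
180 [493.0, -253.0, 19.0] [125 117 113]
185 [492.0, -257.0, 32.0] [124 116 109]
190 [492.0, -260.0, 44.0] [133 127 122]
195 [492.0, -266.0, 46.0] [141 130 127]
200 [492.0, -275.0, 41.0] [137 132 125]
205 [492.0, -282.0, 41.0] [ 80  96 110]
210 [492.0, -289.0, 41.0] [ 33  83 113]
215 [492.0, -292.0, 50.0] [ 42 115 160]
220 [492.0, -296.0, 58.0] [ 45 121 168]
225 [491.0, -300.0, 66.0] [ 46 124 169]
230 [491.0, -303.0, 73.0] [ 46 123 169]
235 [491.0, -307.0, 81.0] [ 43 119 166]
240 [491.0, -309.0, 89.0] [ 48 121 168]
245 [491.0, -313.0, 94.0] [ 44 124 168]
250 [491.0, -316.0, 100.0] [ 41 120 164]
255 [491.0, -319.0, 107.0] [193 181 174]
```

View pics/w25.png

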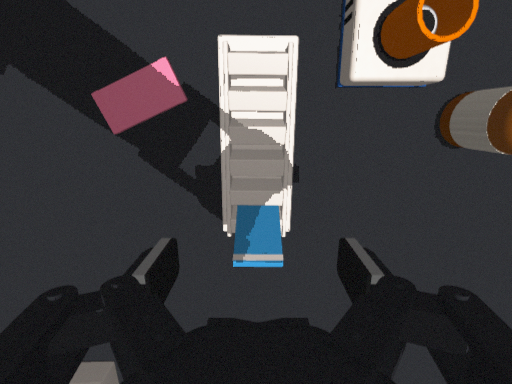

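```bash
python3 -m pendant '[[[-1,0.04,0.15,0,0],[-1,0.097,0.375,0,7],[-1,0.097,0.375,0,7],[-1,0.097,0.375,0,7],[-1,0.097,0.375,0,7],[-1,0.097,0.375,0,7],[-1,0.097,0.375,-0.06,7],[-0.55,0.097,0.375,-0.1,7],[-0.55,0.097,0.375,-0.1,7],[-0.55,0.097,0.375,-0.1,7],[-0.55,0.097,0.375,-0.1,7],[-0.55,0.097,0.375,-0.1,7]]]' 30;python3 - <<'E'
from h import *
im,d=cap("wrist","w26"); s=monitor.sense();print(s["eef_pos"],s["force"],s["grip_width"],2*np.degrees(np.arctan2(s["ee_rot"][2],s["ee_rot"][1]))); plates("wrist")
E
```

```text
time_s: 30.2
eef_pos: [587.8, 133.3, 96.6]
ee_rot: [0.0, 0.999, 0.05, 0.001]
force: [-0.2, 0.2, 0.8]
grip_width: 0.775
[587.84457352 133.24214582  96.80151865] [-0.72421077 -0.32161207  0.22505557] 0.7748600415390039 5.7139758806359575
[598.  300.5] [54.4  4.6] 5.5 [256   0  64   6] 9.7
[598.1 289.3] [54.4  4. ] 2.1 [255  13  63  10] 9.4
[583.  175.2] [55.6 87.3] 5.9 [227 100  58  90] 9.8
[616.2  53.3] [83.6 42.2] 43.9 [257 244  60  50] 9.7
```

View pics/w26.png

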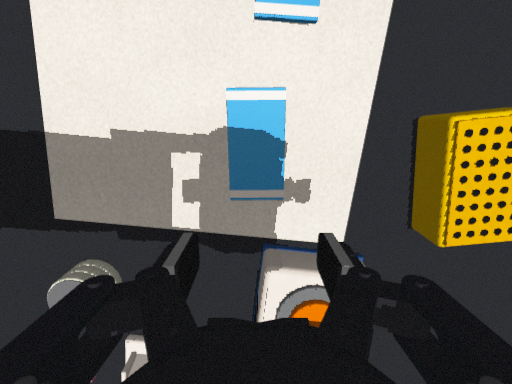

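```bash
python3 -m pendant '[[[-0.55,0,0,-0.05,0],[-0.55,0,0,-0.1,0],[-0.55,0,0,-0.13,0],[-0.55,0,0,-0.139,0],[-0.55,0,0,-0.139,0],[1,0,0,-0.139,0],[1,0,0,-0.139,0],[1,0,0,-0.139,0],[1,0,0,-0.139,0]]]' 30; python3 - <<'E'
from h import *
s=monitor.sense();print(s["eef_pos"],s["force"],s["grip_width"])
E
```

```text
time_s: 31.15
eef_pos: [588.4, 133.8, -41.4]
ee_rot: [0.0, 0.999, 0.05, 0.002]
force: [-1.9, -0.6, 6.7]
grip_width: 0.647
[588.3922334  133.77818146 -41.35006277] [-1.9478087  -0.56112962  6.6842238 ] 0.6468637002440981
```

```bash
python3 -m pendant '[[[1,0,0,0.05,0],[1,0,0,0.1,0],[1,0,0,0.15,0],[1,0,0,0.183,-3],[1,0.053,-0.378,0.183,-7],[1,0.053,-0.378,0.183,-7],[1,0.053,-0.378,0.183,-7],[1,0.053,-0.378,0.183,-7],[1,0.053,-0.378,0.183,-7],[1,0.053,-0.378,0.183,-7],[1,0.053,-0.378,0.183,-7],[1,0.053,-0.378,0.183,-7],[1,0.053,-0.378,0.183,-7],[1,0.053,-0.378,0.183,-7],[1,0.053,-0.378,0.133,-7],[1,0.053,-0.378,0.083,-7],[1,0.053,-0.378,0.033,-7],[1,0.053,-0.378,0.023,-7],[1,0.053,-0.378,0.023,-7],[1,0.053,-0.378,0.023,-7]]]'; python3 - <<'E'
from h import *
im,d=cap("wrist","w27"); s=monitor.sense();print(s["eef_pos"],s["force"],s["grip_width"]); plates("wrist")
w=cloud("wrist"); print([np.round(w[v,258]).tolist() for v in range(30,110,5)])
E
```

```text
time_s: 33.15
eef_pos: [641.8, -244.1, -17.2]
ee_rot: [0.001, 1.0, -0.01, 0.002]
force: [0.3, 0.0, -0.5]
grip_width: 0.644
[ 641.87848221 -244.30720974  -16.99835749] [-0.84865765  1.06179655 -0.07334699] 0.6426886109620421
[ 653.7 -132.7] [  5.  112.1] 88.8 [163  25 225  17] 10.1
[ 642.5 -147.9] [56.   2.6] 0.1 [190  52 128  10] 33.0
[ 642.5 -201.9] [56.3 88.1] 0.0 [192  80 125 178] 33.8
[ 642.5 -255.3] [ 3.8 54.9] 89.8 [207 269 102   7] 34.0
[ 540.3 -262.2] [103.  12.] 34.0 [  0 327  37  29] 41.0
[[645.0, -134.0, 18.0], [645.0, -134.0, 11.0], [645.0, -134.0, 4.0], [645.0, -136.0, 1.0], [645.0, -138.0, 0.0], [645.0, -147.0, 33.0], [645.0, -150.0, 34.0], [645.0, -151.0, 33.0], [645.0, -153.0, 33.0], [645.0, -155.0, 32.0], [645.0, -157.0, 33.0], [644.0, -160.0, 33.0], [644.0, -162.0, 33.0], [644.0, -164.0, 34.0], [644.0, -166.0, 34.0], [644.0, -168.0, 34.0]]
```

View pics/w27.png

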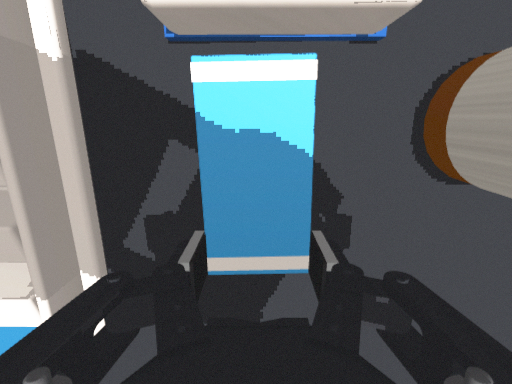

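```bash
python3 -m pendant '[[[1,0,0.006,-0.006,0],[1,0,0.012,-0.006,0],[1,0,0.015,-0.006,0],[1,0,0.0175,-0.006,0],[1,0,0.018,-0.002,0],[1,0,0.018,0.0025,0],[1,0,0.0185,0.007,0],[1,0,0.0195,0.011,0],[1,0,0.0205,0.015,0],[1,0,0.0215,0.019,0],[1,0,0.0225,0.0225,0],[1,0,0.0235,0.0255,0]]]';python3 - <<'E'
from h import *
im,d=cap("wrist","w28"); s=monitor.sense();print(s["eef_pos"],s["force"],s["grip_width"])
w=cloud("wrist"); P=[w[v,258] for v in range(60,250,15)]; print([np.round(p).tolist() for p in P])
E
```

```text
time_s: 34.4
eef_pos: [640.1, -221.0, 5.5]
ee_rot: [0.001, 1.0, -0.011, 0.0]
force: [0.1, -4.3, -2.2]
grip_width: 0.644
[ 640.21137836 -220.75571452    5.94007105] [-1.05760188 -5.14113946 -1.05884646] 0.6456123779053349
[[643.0, -125.0, 51.0], [643.0, -131.0, 49.0], [643.0, -136.0, 28.0], [643.0, -144.0, 31.0], [643.0, -152.0, 34.0], [643.0, -160.0, 36.0], [642.0, -168.0, 39.0], [642.0, -176.0, 41.0], [642.0, -183.0, 44.0], [642.0, -191.0, 46.0], [642.0, -199.0, 49.0], [642.0, -207.0, 50.0], [641.0, -214.0, 54.0]]
```

```bash
python3 -m pendant '[[[1,0,0.003,0.005,0],[1,0,0.005,0.0095,0],[1,0,0.007,0.014,0],[1,0,0.0095,0.0185,0],[1,0,0.0125,0.023,0],[1,0,0.0155,0.027,0],[1,0,0.0185,0.031,0],[1,0,0.0215,0.035,0],[1,0,0.0215,0.035,0]]]';python3 - <<'E'
from h import *
im,d=cap("wrist","w29"); s=monitor.sense();print(s["eef_pos"],s["force"],s["grip_width"])
w=cloud("wrist"); P=[w[v,258] for v in range(60,250,15)]; print([np.round(p).tolist() for p in P])
E
```

```text
time_s: 35.35
eef_pos: [640.1, -198.1, 40.3]
ee_rot: [-0.0, 1.0, -0.01, 0.0]
force: [-0.2, -2.8, -1.2]
grip_width: 0.641
[ 640.0976871  -198.35191074   39.98379822] [ 0.37140321 -2.25350912 -1.1958876 ] 0.6416429409493771
[[643.0, -107.0, 112.0], [643.0, -107.0, 75.0], [643.0, -112.0, 53.0], [643.0, -121.0, 51.0], [643.0, -129.0, 50.0], [nan, nan, nan], [642.0, -148.0, 44.0], [642.0, -157.0, 51.0], [642.0, -165.0, 57.0], [642.0, -173.0, 65.0], [642.0, -181.0, 70.0], [642.0, -187.0, 77.0], [641.0, -194.0, 82.0]]
```

```bash
python3 -m pendant '[[[1,0,0.006,0.005,0],[1,0,0.011,0.01,0],[1,0,0.0165,0.0145,0],[1,0,0.0225,0.0185,0],[1,0,0.0285,0.022,0],[1,0,0.0345,0.0255,0],[1,0,0.0455,0.0295,0],[1,0,0.0565,0.0325,0],[1,0,0.0565,0.0325,0]]]';python3 - <<'E'
from h import *
im,d=cap("wrist","w30"); s=monitor.sense();print(s["eef_pos"],s["force"],s["grip_width"])
w=cloud("wrist"); P=[w[v,258] for v in range(150,320,10)]; print([np.round(p).tolist() for p in P])
E
```

```text
time_s: 36.3
eef_pos: [640.2, -140.4, 72.9]
ee_rot: [-0.0, 1.0, -0.01, 0.0]
force: [-0.2, -1.2, -0.5]
grip_width: 0.636
[ 640.1828454  -141.28479256   72.65344393] [ 0.12164657 -1.76734531 -1.16633437] 0.6383979262813224
[[642.0, -90.0, 84.0], [642.0, -97.0, 80.0], [642.0, -101.0, 90.0], [642.0, -101.0, 119.0], [642.0, -106.0, 121.0], [642.0, -135.0, 43.0], [641.0, -138.0, 60.0], [641.0, -141.0, 74.0], [641.0, -143.0, 87.0], [641.0, -145.0, 99.0], [641.0, -146.0, 109.0], [641.0, -148.0, 117.0], [641.0, -149.0, 125.0], [641.0, -150.0, 133.0], [641.0, -152.0, 140.0], [641.0, -157.0, 140.0], [639.0, -278.0, -0.0]]
```

View pics/w30.png

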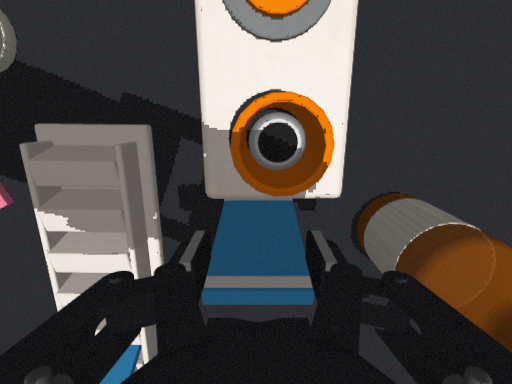

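```bash
python3 -m pendant '[[[1,0,-0.015,0.005,0],[1,0,-0.03,0.05,0],[1,-0.04,-0.06,0.06,0],[1,-0.09,-0.075,0.06,0],[1,-0.13,-0.075,0.06,0],[1,-0.149,-0.075,0.06,0],[1,-0.149,-0.075,0.06,0],[1,-0.149,-0.075,0.06,0]]]' 30;cat > pl.py <<'E'
from h import *
import sys
im,d=cap("wrist",sys.argv[1]); s=monitor.sense();print(np.round(s["eef_pos"],1),np.round(s["force"],1),round(s["grip_width"],3))
w=cloud("wrist"); hsv=cv2.cvtColor(im,cv2.COLOR_RGB2HSV)
# plate face column samples near col 258
c=[w[v,258] for v in range(100,330,3) if 95<hsv[v,258,0]<112 and hsv[v,258,1]>120 and w[v,258,2]>20]
c=np.array([p for p in c if p[2]>45]); 
top=c[np.argmax(c[:,2])]
f=c[c[:,2]<c[:,2].max()-6]
k=np.polyfit(f[:,2],f[:,1],1); lean=np.degrees(np.arctan(-k[0])); 
zt=c[:,2].max(); yt=np.polyval(k,zt)
a=np.radians(lean); bf=np.array([yt+110*np.sin(a),zt-110*np.cos(a)]); bc=bf-4.5*np.array([np.cos(a),np.sin(a)])
print("lean %.1f topfront y %.1f z %.1f  bottom centre y %.1f z %.1f  x %.1f"%(lean,yt,zt,bc[0],bc[1],np.median(c[:,0])), "rel", np.round(bc-s["eef_pos"][1:],1))
E
python3 pl.py w31
```

```text
time_s: 37.15
eef_pos: [491.3, -218.2, 132.8]
ee_rot: [0.0, 1.0, -0.011, 0.001]
force: [0.5, -0.6, -0.7]
grip_width: 0.633
[ 491.7 -218.   132.6] [-0.5  1.1  0.5] 0.635
lean -13.7 topfront y -213.9 z 200.7  bottom centre y -244.4 z 94.9  x 492.4 rel [-26.4 -37.7]
```

View pics/w31.png

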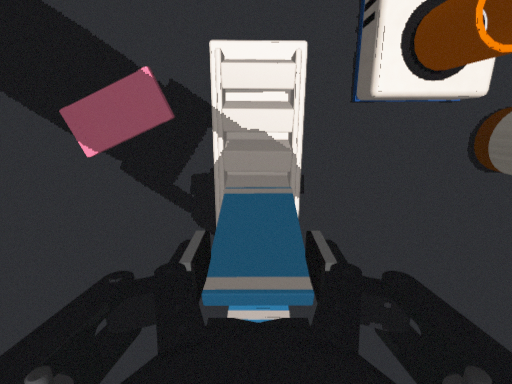

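```bash
sed -i 's/range(100,330,3)/range(100,303,3)/' pl.py; sed -i 's/im,d=cap("wrist",sys.argv\[1\])/im=cap("wrist",sys.argv[1])[0] if sys.argv[1]!="-" else load("wrist")["im"]/' pl.py; python3 pl.py -
```

```text
[ 491.7 -218.   132.6] [-0.5  1.1  0.5] 0.635
lean 14.1 topfront y -231.0 z 200.7  bottom centre y -208.5 z 93.0  x 492.5 rel [  9.4 -39.6]
```

```bash
python3 -m pendant '[[[1,0,-0.006,-0.015,0],[1,0,-0.006,-0.03,0],[1,0,-0.006,-0.038,0],[1,0,-0.0045,-0.044,0],[1,0,-0.003,-0.05,0],[1,0,-0.0015,-0.055,0],[1,0,-0.0015,-0.055,0]]]' 30; python3 pl.py w32
```

```text
time_s: 37.9
eef_pos: [490.9, -218.3, 76.9]
ee_rot: [-0.0, 1.0, -0.01, -0.0]
force: [-0.2, 0.7, -0.8]
grip_width: 0.636
[ 491.1 -218.6   77.3] [-0.6 -0.3 -0.1] 0.636
lean 14.7 topfront y -231.7 z 144.7  bottom centre y -208.1 z 37.2  x 492.1 rel [ 10.4 -40.1]
```

```bash
python3 -m pendant '[[[1,0,0.0005,-0.006,0],[1,0,0.002,-0.012,0],[1,0,0.004,-0.018,0],[1,0,0.005,-0.024,0],[1,0,0.0055,-0.0265,0],[1,0,0.0055,-0.0265,0]]]' 30; python3 pl.py w33
```

```text
time_s: 38.55
eef_pos: [491.8, -214.9, 52.8]
ee_rot: [0.002, 1.0, -0.01, 0.001]
force: [-4.8, -3.2, 17.2]
grip_width: 0.636
[ 491.8 -214.9   52.8] [-4.8 -3.  16.7] 0.634
lean 14.9 topfront y -228.0 z 120.8  bottom centre y -204.0 z 13.4  x 492.8 rel [ 10.9 -39.4]
```

```bash
python3 -m pendant '[[[1,0,-0.001,0.002,0],[-0.4,0,-0.001,0.002,0],[-1,0,-0.001,0.002,0],[-1,0,-0.001,0.002,0],[-1,0,-0.001,0.05,0],[-1,0,-0.001,0.1,0],[-1,0,0.05,0.15,0],[-1,0,0.05,0.15,0]]]' 30;python3 - <<'E'
from h import *
im,d=cap("wrist","w34"); s=monitor.sense();print(s["eef_pos"],s["force"],s["grip_width"])
E
```

```text
time_s: 39.4
eef_pos: [491.9, -162.0, 204.2]
ee_rot: [0.001, 1.0, -0.01, 0.002]
force: [0.1, 0.5, -0.4]
grip_width: 1.002
[ 492.28713849 -160.7678197   205.20848196] [0.89139883 0.88758475 2.57757265] 0.999122813104836
```

View pics/w34.png

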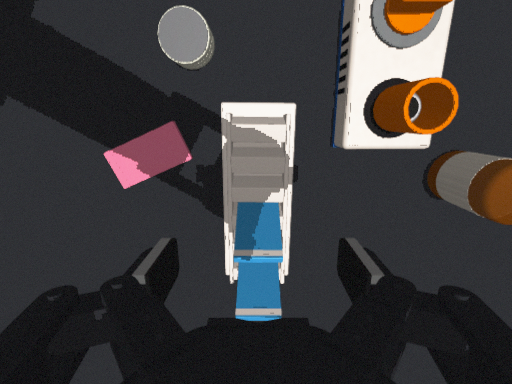

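```bash
python3 -m pendant '[[[-1,0.106,0.464,0,3],[-1,0.106,0.464,0,3],[-1,0.106,0.464,0,3],[-1,0.106,0.464,0,3],[-1,0.106,0.464,0,3],[-1,0.106,0.464,0,3],[-1,0.106,0.464,0,3],[-1,0.106,0.464,0,3],[-1,0.106,0.464,-0.05,3],[-0.55,0.106,0.464,-0.1,3],[-0.55,0.106,0.464,-0.1,3],[-0.55,0.106,0.464,-0.1,3],[-0.55,0.106,0.464,-0.1,3]]]' 30;python3 - <<'E'
from h import *
im,d=cap("wrist","w35"); s=monitor.sense();print(s["eef_pos"],s["force"],s["grip_width"],2*np.degrees(np.arctan2(s["ee_rot"][2],s["ee_rot"][1]))); plates("wrist")
E
```

```text
time_s: 40.75
eef_pos: [597.3, 300.3, 101.2]
ee_rot: [0.0, 1.0, 0.016, 0.0]
force: [0.1, -0.3, 0.4]
grip_width: 0.774
[597.94171255 300.15277937 102.50146919] [-0.083961   -0.65882093 -0.06949236] 0.7795877450511555 1.7450532739471376
[595.7 343.3] [55.5 86.7] 2.3 [228 100  57  88] 9.8
```

View pics/w35.png

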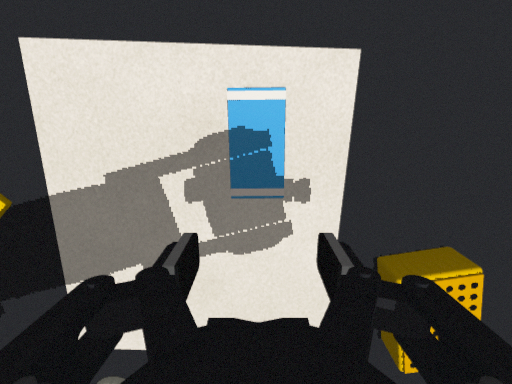

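```bash
python3 -m pendant '[[[-0.55,0,0.0015,-0.05,0.5],[-0.55,0,0.0015,-0.1,0.5],[-0.55,0,0.0015,-0.135,0.5],[-0.55,0,0.0015,-0.1445,0.5],[-0.55,0,0.0015,-0.1445,0.5],[1,0,0.0015,-0.1445,0.5],[1,0,0.0015,-0.1445,0.5],[1,0,0.0015,-0.1445,0.5],[1,0,0.0015,-0.1445,0.5]]]' 30; python3 - <<'E'
from h import *
s=monitor.sense();print(s["eef_pos"],s["force"],s["grip_width"])
E
```

```text
time_s: 41.7
eef_pos: [599.1, 302.3, -40.5]
ee_rot: [-0.0, 1.0, 0.02, 0.002]
force: [-0.6, -1.9, 7.1]
grip_width: 0.642
[599.05697805 302.26529422 -40.51040835] [-0.64451015 -1.87592883  7.12162844] 0.641783755885001
```

```bash
python3 -m pendant '[[[1,0,0,0.05,0],[1,0,0,0.1,0],[1,0,0,0.15,0],[1,0,0,0.183,-1],[1,0.043,-0.546,0.183,-3.5],[1,0.043,-0.546,0.183,-3.5],[1,0.043,-0.546,0.183,-3.5],[1,0.043,-0.546,0.183,-3.5],[1,0.043,-0.546,0.183,-3.5],[1,0.043,-0.546,0.183,-3.5],[1,0.043,-0.546,0.183,-3.5],[1,0.043,-0.546,0.183,-3.5],[1,0.043,-0.546,0.183,-3.5],[1,0.043,-0.546,0.183,-3.5],[1,0.043,-0.546,0.183,-3.5],[1,0.043,-0.546,0.183,-3.5],[1,0.043,-0.546,0.183,-3.5],[1,0.043,-0.546,0.183,-3.5]]]'
python3 -m pendant '[[[1,0,0,-0.05,0],[1,0,0,-0.1,0],[1,0,0,-0.15,0],[1,0,0,-0.166,0],[1,0,0,-0.166,0],[1,0,0,-0.166,0]]]'; python3 - <<'E'
from h import *
im,d=cap("wrist","w36"); s=monitor.sense();print(s["eef_pos"],s["force"],s["grip_width"]); plates("wrist")
w=cloud("wrist"); print([np.round(w[v,258]).tolist() for v in range(30,110,5)])
E
```

```text
time_s: 43.5
eef_pos: [640.2, -242.8, 140.3]
ee_rot: [0.0, 1.0, -0.01, 0.001]
force: [-0.2, -0.1, -0.1]
grip_width: 0.646
time_s: 44.1
eef_pos: [641.7, -244.0, -23.7]
ee_rot: [0.001, 1.0, -0.01, 0.002]
force: [-0.2, -0.7, -0.5]
grip_width: 0.646
[ 641.8720661  -244.29767251  -23.19341229] [-0.73505799 -0.94740116 -0.63392013] 0.6454479385672578
[ 653.6 -132.7] [  5.7 112.3] 88.4 [159  21 235  17] 10.1
[ 642.2 -148.4] [55.4  2.6] 0.1 [191  54 126  10] 25.7
[ 642.6 -202.3] [56.8 88.1] 0.2 [193  82 123 176] 26.4
[ 642.3 -255.8] [55.2  3.7] 0.3 [208 270 101   6] 26.7
[ 541.8 -260.7] [96.9  8. ] 36.1 [  0 336  26  20] 39.5
[[645.0, -133.0, 11.0], [645.0, -134.0, 7.0], [645.0, -135.0, 1.0], [645.0, -137.0, 1.0], [645.0, -140.0, 0.0], [645.0, -142.0, 1.0], [645.0, -149.0, 25.0], [645.0, -151.0, 26.0], [644.0, -153.0, 26.0], [644.0, -155.0, 27.0], [644.0, -157.0, 26.0], [644.0, -159.0, 26.0], [644.0, -162.0, 25.0], [644.0, -164.0, 26.0], [644.0, -166.0, 25.0], [644.0, -168.0, 26.0]]
```

View pics/w36.png

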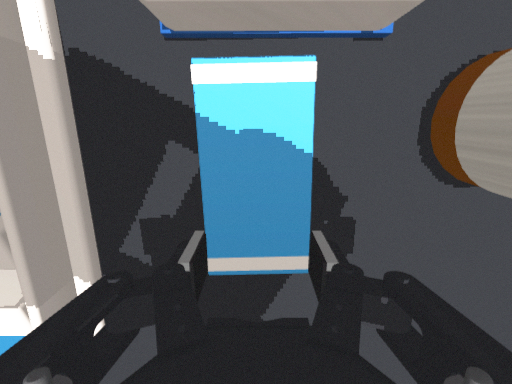

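```bash
python3 -m pendant '[[[1,0,0.006,0,0],[1,0,0.012,0,0],[1,0,0.016,0,0],[1,0,0.018,0,0],[1,0,0.0185,0.004,0],[1,0,0.0185,0.0085,0],[1,0,0.019,0.013,0],[1,0,0.020,0.017,0],[1,0,0.021,0.021,0],[1,0,0.022,0.025,0],[1,0,0.023,0.0285,0],[1,0,0.024,0.0315,0]]]';python3 - <<'E'
from h import *
im,d=cap("wrist","w37"); s=monitor.sense();print(s["eef_pos"],s["force"],s["grip_width"])
w=cloud("wrist"); P=[w[v,258] for v in range(60,250,15)]; print([np.round(p).tolist() for p in P])
E
```

```text
time_s: 45.35
eef_pos: [640.3, -220.1, 5.5]
ee_rot: [0.001, 1.0, -0.011, 0.001]
force: [-1.5, -4.6, -0.4]
grip_width: 0.644
[ 640.44685673 -219.93949143    5.96414223] [-0.85223858 -4.74832117 -0.82528743] 0.6441979350263854
[[643.0, -125.0, 51.0], [643.0, -131.0, 49.0], [643.0, -135.0, 28.0], [643.0, -143.0, 30.0], [643.0, -151.0, 32.0], [643.0, -159.0, 35.0], [643.0, -167.0, 38.0], [642.0, -175.0, 40.0], [642.0, -183.0, 43.0], [642.0, -191.0, 44.0], [642.0, -198.0, 48.0], [642.0, -206.0, 50.0], [642.0, -214.0, 53.0]]
```

Same as the previous plate (18°). Repeating the same arcs.

```bash
python3 -m pendant '[[[1,0,0.003,0.005,0],[1,0,0.005,0.0095,0],[1,0,0.007,0.014,0],[1,0,0.0095,0.0185,0],[1,0,0.0125,0.023,0],[1,0,0.0155,0.027,0],[1,0,0.0185,0.031,0],[1,0,0.0215,0.035,0],[1,0,0.0215,0.035,0]]]';python3 - <<'E'
from h import *
im,d=cap("wrist","w38"); s=monitor.sense();print(s["eef_pos"],s["force"],s["grip_width"])
w=cloud("wrist"); P=[w[v,258] for v in range(60,250,15)]; print([np.round(p).tolist() for p in P])
E
python3 -m pendant '[[[1,0,0.006,0.005,0],[1,0,0.011,0.01,0],[1,0,0.0165,0.0145,0],[1,0,0.0225,0.0185,0],[1,0,0.0285,0.022,0],[1,0,0.0345,0.0255,0],[1,0,0.0455,0.0295,0],[1,0,0.0565,0.0325,0],[1,0,0.0565,0.0325,0]]]'; python3 pl.py w39
```

```text
time_s: 46.3
eef_pos: [640.2, -197.4, 40.3]
ee_rot: [-0.0, 1.0, -0.01, 0.0]
force: [-0.5, -3.0, -0.5]
grip_width: 0.642
[ 640.17623809 -197.73510976   40.00061898] [ 0.94689    -2.30809691 -1.35523561] 0.6446755527124827
[[643.0, -107.0, 114.0], [643.0, -107.0, 76.0], [643.0, -112.0, 51.0], [643.0, -120.0, 50.0], [643.0, -129.0, 50.0], [643.0, -139.0, 35.0], [642.0, -148.0, 42.0], [642.0, -157.0, 50.0], [642.0, -165.0, 57.0], [642.0, -172.0, 65.0], [642.0, -180.0, 71.0], [642.0, -187.0, 76.0], [642.0, -194.0, 82.0]]
time_s: 47.25
eef_pos: [640.2, -139.9, 72.9]
ee_rot: [-0.0, 1.0, -0.01, 0.0]
force: [-0.7, -1.2, -0.5]
grip_width: 0.632
[ 640.2 -140.8   72.7] [ 0.3 -1.7 -0.6] 0.631
lean 9.7 topfront y -151.9 z 140.4  bottom centre y -137.9 z 31.2  x 641.4 rel [  2.9 -41.5]
```

```bash
python3 -m pendant '[[[1,0,-0.015,0.005,0],[1,0,-0.03,0.05,0],[1,-0.04,-0.03,0.06,0],[1,-0.09,-0.02,0.06,0],[1,-0.13,-0.002,0.06,0],[1,-0.1465,-0.002,0.06,0],[1,-0.1465,-0.002,0.06,0],[1,-0.1465,-0.002,0.06,0]]]' 30; python3 pl.py w40
```

```text
time_s: 48.1
eef_pos: [494.3, -144.8, 132.8]
ee_rot: [0.0, 1.0, -0.011, 0.001]
force: [0.2, -0.2, -0.5]
grip_width: 0.628
[ 494.5 -144.6  132.6] [ 1.3  0.3 -1. ] 0.626
lean 15.6 topfront y -158.7 z 200.5  bottom centre y -133.4 z 93.3  x 495.4 rel [ 11.3 -39.2]
```

View pics/w40.png

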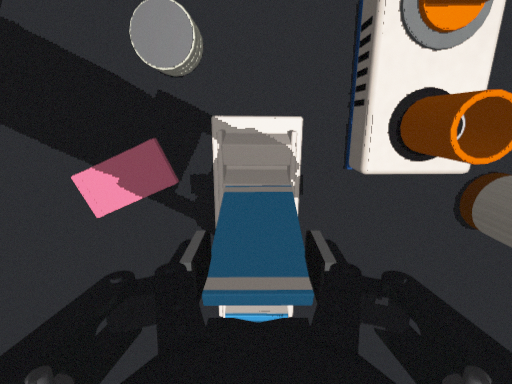

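```bash
python3 -m pendant '[[[1,-0.001,0,-0.015,0],[1,-0.001,-0.001,-0.03,0],[1,-0.001,-0.001,-0.038,0],[1,-0.001,0.0005,-0.044,0],[1,-0.001,0.002,-0.05,0],[1,-0.001,0.0035,-0.055,0],[1,-0.001,0.0035,-0.055,0]]]' 30; python3 pl.py w41
```

```text
time_s: 48.85
eef_pos: [492.4, -139.9, 76.9]
ee_rot: [-0.0, 1.0, -0.011, -0.0]
force: [0.5, -0.3, 0.1]
grip_width: 0.629
[ 492.6 -140.1   77.3] [ 0.5 -0.3 -0.6] 0.625
lean 15.3 topfront y -153.2 z 143.6  bottom centre y -128.6 z 36.3  x 493.6 rel [ 11.5 -41. ]
```

```bash
python3 -m pendant '[[[1,0,0.001,-0.006,0],[1,0,0.0025,-0.012,0],[1,0,0.004,-0.018,0],[1,0,0.005,-0.024,0],[1,0,0.0055,-0.0265,0],[1,0,0.0055,-0.0265,0]]]' 30; python3 pl.py w42
```

```text
time_s: 49.5
eef_pos: [493.5, -136.4, 52.8]
ee_rot: [0.002, 1.0, -0.01, 0.001]
force: [-5.8, -3.7, 19.2]
grip_width: 0.628
[ 493.5 -136.3   52.8] [-5.3 -3.7 20. ] 0.632
lean 16.2 topfront y -150.1 z 120.2  bottom centre y -123.8 z 13.3  x 494.5 rel [ 12.5 -39.5]
```

```bash
python3 -m pendant '[[[1,0,-0.001,0.002,0],[-0.4,0,-0.001,0.002,0],[-1,0,-0.001,0.002,0],[-1,0,-0.001,0.002,0],[-1,0,-0.001,0.05,0],[-1,0,-0.001,0.1,0],[-1,0,0.05,0.17,0],[-1,0,0.1,0.18,0],[-1,0,0.1,0.18,0],[-1,0,0.1,0.18,0]]]' 30;python3 - <<'E'
from h import *
im,d=cap("wrist","w43"); s=monitor.sense();print(s["eef_pos"],s["force"],s["grip_width"],s["joints"])
w=cloud("wrist")
m=(w[...,2]>90)&(w[...,0]>600)&(w[...,0]<700)&(w[...,1]<-40)&(w[...,1]>-140)
m&=(im[...,0]>100)&(im[...,2]<60); P=w[m]; z=np.percentile(P[:,2],80); print("sleeve",z,cv2.minEnclosingCircle(P[P[:,2]>z-4][:,:2].astype(np.float32)))
m=(w[...,2]>88)&(w[...,2]<99)&(abs(w[...,0]-656)<40)&(abs(w[...,1]-17)<40)
if m.sum()>20: print("dial",cv2.minAreaRect(w[m][:,:2].astype(np.float32)))
im,d=cap("top","t43"); im,d=cap("side","s43"); cv2.imwrite("pics/s43c.png",cv2.resize(im[180:384,180:380],None,fx=3.5,fy=2.9)[:,:,::-1])
w=cloud("top"); im=load("top")["im"]; hsv=cv2.cvtColor(im,cv2.COLOR_RGB2HSV); mm=cv2.inRange(hsv,(95,100,60),(112,255,255))>0
mm&=(w[...,0]<560)&(w[...,1]<-80)&(w[...,1]>-380); P=w[mm]; print(len(P))
for lo,hi in((-185,-100),(-265,-185),(-360,-265)):
    Q=P[(P[:,1]>lo)&(P[:,1]<hi)&(P[:,2]>45)]; 
    if len(Q)>5: k=np.polyfit(Q[:,2],Q[:,1],1); print(lo,len(Q),"lean",np.degrees(np.arctan(-k[0])),"y at z66",np.polyval(k,66),Q[:,2].max(),Q[:,0].min(),Q[:,0].max())
E
```

```text
time_s: 50.55
eef_pos: [493.2, -32.1, 232.9]
ee_rot: [0.0, 1.0, -0.009, 0.002]
force: [0.1, -1.1, 0.1]
grip_width: 1.002
[492.79217734 -33.53646258 231.43966556] [ 0.42268854 -0.02484124 -0.30647407] 1.0005686158429004 [-3.05634294e-01  2.16727123e-01  1.52408359e+00 -6.97355113e-06
  1.39908632e+00 -2.86965418e-01]
sleeve 120.43145136745738 ((656.7244873046875, -85.00553894042969), 26.220212936401367)
dial ((655.5379638671875, 16.325084686279297), (13.817773818969727, 49.605430603027344), 88.96572875976562)
607
-185 78 lean 24.85903339408673 y at z66 -139.17415342884138 100.23563368852834 465.4789845349402 487.6706059657837
-265 73 lean 31.308416080459395 y at z66 -216.08032329692534 118.00277150889491 464.2057266475615 516.0281335349997
-360 365 lean 26.978762229166932 y at z66 -300.0572967006782 117.8298080530889 462.61587962337035 518.5470641868027
```

View pics/w43.png

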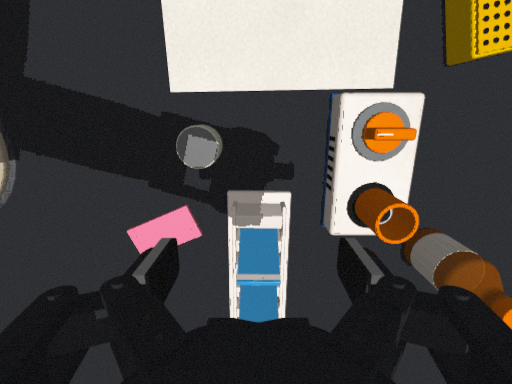

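View pics/t43.png

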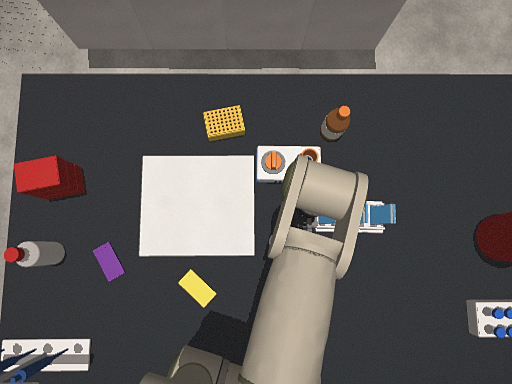

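View pics/s43c.png

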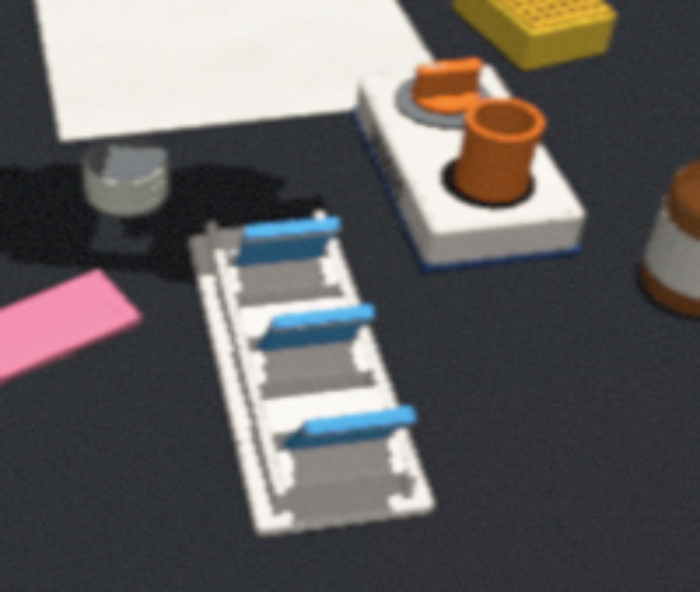

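```bash
python3 - <<'E'
from h import *
for n in("wrist","side"):
  w=cloud(n); im=load(n)["im"]; hsv=cv2.cvtColor(im,cv2.COLOR_RGB2HSV); mm=cv2.inRange(hsv,(95,90,40),(112,255,255))>0
  mm&=(w[...,0]<560)&(w[...,0]>440)&(w[...,1]<-100)&(w[...,1]>-380)&(w[...,2]>46)
  k_,l,st,c=cv2.connectedComponentsWithStats(mm.astype(np.uint8))
  for j in range(1,k_):
    if st[j,4]>60:
      Q=w[l==j]; 
      A=np.c_[Q[:,0],Q[:,2],np.ones(len(Q))]; 
      for it in range(4):
        k=np.linalg.lstsq(A,Q[:,1],rcond=None)[0]; r=Q[:,1]-A@k; g=abs(r)<2.5*max(r.std(),.5); Q=Q[g];A=A[g]
      print(n,len(Q),"lean",round(np.degrees(np.arctan(-k[1])),1),"y@z60",round(k@[492,60,1],1),"z",Q[:,2].min().round(),Q[:,2].max().round(),"x",Q[:,0].min().round(),Q[:,0].max().round())
E
```

```text
wrist 1513 lean 25.2 y@z60 -136.8 z 46.0 106.0 x 466.0 522.0
wrist 1561 lean -32.5 y@z60 -230.5 z 51.0 117.0 x 464.0 520.0
side 125 lean -29.6 y@z60 -198.4 z 105.0 117.0 x 464.0 519.0
side 167 lean 25.3 y@z60 -147.7 z 46.0 97.0 x 464.0 519.0
side 276 lean 22.6 y@z60 -228.3 z 46.0 116.0 x 462.0 518.0
side 280 lean 22.0 y@z60 -308.3 z 47.0 116.0 x 461.0 517.0
```

```bash
python3 -m pendant '[[[-1,0.05,0.02,0,8],[-1,0.1,0.04,0,16],[-1,0.163,0.051,0,90],[-1,0.163,0.051,0,90],[-1,0.163,0.051,0,90],[-1,0.163,0.051,0,90],[-1,0.163,0.051,0,90],[-1,0.163,0.051,0,90],[-1,0.163,0.051,0,90],[-1,0.163,0.051,0,90],[-1,0.163,0.051,0,90],[-1,0.163,0.051,0,90],[-1,0.163,0.051,0,90],[-1,0.163,0.051,0,90]]]' 40
python3 -m pendant '[[[-1,0,0,-0.05,0],[-1,0,0,-0.1,0],[-1,0,0,-0.15,0],[-1,0,0,-0.18,0],[-1,0,0,-0.198,0],[-1,0,0,-0.198,0],[-1,0,0,-0.198,0]]]' 40; python3 - <<'E'
from h import *
im,d=cap("wrist","w44"); s=monitor.sense();print(s["eef_pos"],s["force"],s["grip_width"],2*np.degrees(np.arctan2(s["ee_rot"][2],s["ee_rot"][1])),s["joints"])
E
```

```text
time_s: 52.1
eef_pos: [655.5, 15.8, 230.3]
ee_rot: [-0.0, 0.715, 0.699, -0.0]
force: [-0.5, 0.1, 0.4]
grip_width: 1.003
time_s: 52.8
eef_pos: [656.0, 16.1, 33.6]
ee_rot: [0.0, 0.715, 0.699, 0.0]
force: [0.0, 0.0, -0.0]
grip_width: 1.0
[656.35174448  16.15563204  34.265316  ] [ 0.69631474 -0.67356556  0.69429022] 1.0029683157436289 88.74896651244693 [-1.53473857e-01  7.45870892e-01  1.24179031e+00  1.34233598e-05
  1.15169015e+00 -1.70244098e+00]
```

View pics/w44.png

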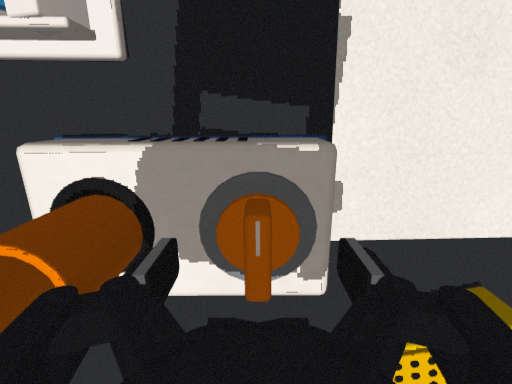

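```bash
python3 -m pendant '[[[1,0,0,0,0],[1,0,0,0,0],[1,0,0,0,0],[1,0,0,0,0],[1,0,0,0,-8],[1,0,0,0,-16],[1,0,0,0,-24],[1,0,0,0,-32],[1,0,0,0,-40],[1,0,0,0,-48],[1,0,0,0,-56]]]' 40; python3 -c "
from h import *
s=monitor.sense();print(s['force'],s['wrist_torque'],s['joints'][5])"
```

```text
time_s: 53.95
eef_pos: [655.6, 16.0, 33.1]
ee_rot: [0.0, 0.96, 0.279, -0.0]
force: [-1.5, -1.6, 1.2]
grip_width: 0.153
[-1.52092615 -1.55954155  1.16629383] [-0.2043238   0.16100979  0.04767726] -0.7198352280818352
```

```bash
python3 -m pendant '[[[1,0,0,0,-8],[1,0,0,0,-16],[1,0,0,0,-24],[1,0,0,0,-32],[1,0,0,0,-40],[1,0,0,0,-48],[1,0,0,0,-56],[1,0,0,0,-64],[1,0,0,0,-72],[1,0,0,0,-80],[1,0,0,0,-86],[1,0,0,0,-86]]]'; python3 -c "
from h import *
s=monitor.sense();print(s['force'],s['wrist_torque'],s['joints'][5])"
```

```text
time_s: 55.15
eef_pos: [655.5, 16.0, 33.1]
ee_rot: [0.0, 0.894, -0.448, 0.0]
force: [-2.3, -0.8, 2.7]
grip_width: 0.156
[-2.29003993 -0.7688745   2.74549646] [-0.2855481   0.3688276  -0.10908239] 0.7763469366270429
```

```bash
python3 -m pendant '[[[1,0,0,0,-4],[1,0,0,0,-7],[1,0,0,0,-7]]]'; python3 -c "
from h import *
s=monitor.sense();print(s['force'],s['wrist_torque'],s['joints'][5])"; python3 -m pendant '[[[1,0,0,0,-4],[1,0,0,0,-8],[1,0,0,0,-8]]]'; python3 -c "
from h import *
s=monitor.sense();print(s['force'],s['wrist_torque'],s['joints'][5])"
```

```text
time_s: 55.45
eef_pos: [655.5, 16.0, 33.1]
ee_rot: [0.0, 0.866, -0.501, 0.0]
force: [-3.0, -1.6, 3.6]
grip_width: 0.154
[-2.98918081 -1.5524501   3.5518413 ] [-0.34545717  0.47958965 -0.05079467] 0.895353537097751
time_s: 55.75
eef_pos: [656.3, 16.5, 33.3]
ee_rot: [-0.0, 0.83, -0.558, 0.001]
force: [1.7, -0.4, 2.3]
grip_width: 0.156
[ 1.66334846 -0.37901799  2.30077364] [ 0.03362334 -0.42485257  1.78951294] 1.0323719883112716
```

```bash
python3 -m pendant '[[[1,0,0,0,5],[-1,0,0,0,5],[-1,0,0,0,5],[-1,0,0,0,5],[-1,0,0,0,5],[-1,0,0,0.04,5],[-1,0,0,0.09,5],[-1,0,0,0.14,5],[-1,-0.02,0.02,0.2,5],[-1,-0.08,0.05,0.22,5],[-1,-0.12,0.08,0.22,5],[-1,-0.12,0.08,0.22,5]]]'; python3 - <<'E'
from h import *
im,d=cap("wrist","w45"); s=monitor.sense();print(s["eef_pos"],s["force"],s["grip_width"]); w=cloud("wrist")
m=(w[...,2]>88)&(w[...,2]<99)&(abs(w[...,0]-656)<40)&(abs(w[...,1]-17)<40)
if m.sum()>20: print("dial",m.sum(),cv2.minAreaRect(w[m][:,:2].astype(np.float32)))
im,d=cap("side","s45"); cv2.imwrite("pics/s45c.png",cv2.resize(im[180:384,180:380],None,fx=3.5,fy=2.9)[:,:,::-1]); cap("top","t45")
for n in("top","side"):
  w=cloud(n); m=(w[...,2]>88)&(w[...,2]<99)&(abs(w[...,0]-656)<40)&(abs(w[...,1]-17)<40)
  if m.sum()>20: print("dial",n,m.sum(),cv2.minAreaRect(w[m][:,:2].astype(np.float32)))
E
```

```text
time_s: 56.95
eef_pos: [533.5, 97.8, 254.3]
ee_rot: [-0.001, 0.852, -0.524, 0.001]
force: [0.6, -0.6, -0.3]
grip_width: 1.001
[531.63359907  99.7653052  255.27592317] [0.16403235 2.93948088 3.01282302] 1.003761614255405
dial 516 ((655.7142944335938, 16.97791862487793), (48.84884262084961, 14.22248649597168), 30.55524253845215)
dial side 83 ((654.0596923828125, 13.994028091430664), (49.478477478027344, 14.175774574279785), 30.12836456298828)
```

View pics/w45.png

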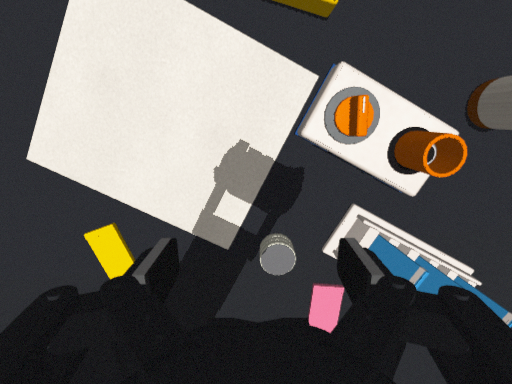

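View pics/s45c.png

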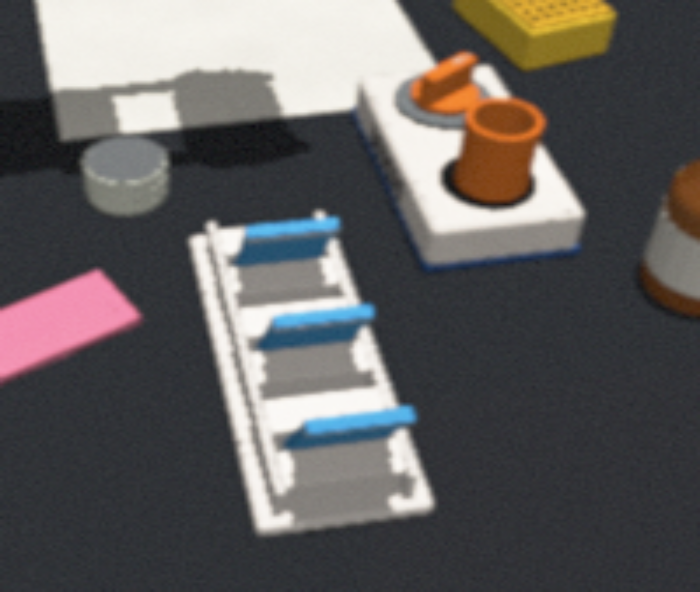

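View pics/t45.png

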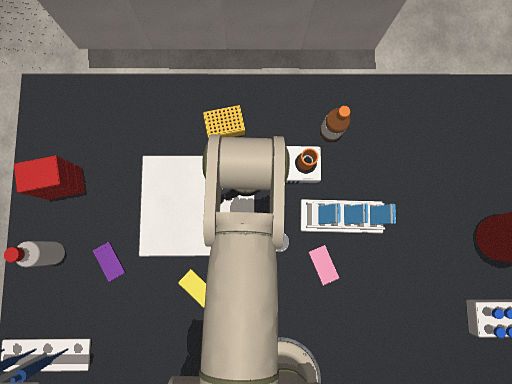

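```bash
python3 -m pendant '[[[-1,0,0,0,0],[-1,0,0,0,0],[-1,0,0,0,0]]]'; python3 - <<'E'
from h import *
cap("top","t46"); w=cloud("top"); im=load("top")["im"]; hsv=cv2.cvtColor(im,cv2.COLOR_RGB2HSV); mm=cv2.inRange(hsv,(95,80,60),(112,255,255))>0
mm&=(w[...,0]<560)&(w[...,0]>440)&(w[...,1]<-100)&(w[...,1]>-380)&(w[...,2]>50)
for i,yc in((4,-122.7),(2,-202.7),(0,-282.7)):
    Q=w[mm]; d=Q[:,1]-(yc-(Q[:,2]-12)*.35); Q=Q[abs(d)<18]; k=np.polyfit(Q[:,2],Q[:,1],1)
    print(i,len(Q),"lean",np.degrees(np.arctan(-k[0])).round(1),"mid y@66.6",np.polyval(k,66.6)-5,"slot y",yc-14.6,"x",Q[:,0].min().round(),Q[:,0].max().round(),"ztop",Q[:,2].max().round())
print(order.finish_job())
E
```

```text
time_s: 57.4
eef_pos: [536.0, 95.7, 252.1]
ee_rot: [0.0, 0.851, -0.525, -0.0]
force: [0.6, 0.2, -0.0]
grip_width: 0.994
4 266 lean 27.1 mid y@66.6 -145.03299352271148 slot y -137.3 x 465.0 521.0 ztop 117.0
2 311 lean 27.0 mid y@66.6 -225.04032425072145 slot y -217.29999999999998 x 464.0 518.0 ztop 118.0
0 344 lean 27.4 mid y@66.6 -305.1415143757994 slot y -297.3 x 463.0 518.0 ztop 116.0
the job is handed in; nothing more can be done
None
```

The job is handed in at about 57 s of robot time, with everything done in the required order. No verdict is reported, so the results below are from my own camera and force checks.

**What I did**
- **Dial off:** I turned the dial anticlockwise to its stop. The wrist torque rose at the stop, and the bar then lay along the blower's x axis.
- **Sleeve:** I pushed it down onto the spigot. Its top measured about 120–121 mm, which puts its lower end at about 50 mm, on the case.
- **Plates:** There were three on the bench. The tool only points down, so I tilted each one up in the grip against the blower's side. They went into grooves 0, 2 and 4.
- **Dial on:** I turned the dial clockwise to the full-heat stop.

**Last checks**
- **Dial:** the bar turned about 148.5°, which is about 2.59 rad against the 2.5 needed.
- **Plates:** all three are down in their grooves, with centres about 8 mm from their slot points (limit 20 mm). They settled leaning about 10–12° (0.18–0.22 rad) further back than the grooves, within the 0.3 rad limit.
- **Bystanders:** the tip box, bottle, dishes and look-alike plates looked unmoved in the pictures. The arm is clear of everything.

**What disagreed or failed**
- **Fingertips:** they sit about 41 mm behind the stated TCP when shut and about 54 mm when open. My first dial grasp closed above the bar, so I corrected the heights from then on.
- **First plate:** I tried loosening the grip so it would swing down, but it dropped flat from about 30 mm onto the mat. I picked it up again. It then touched a groove edge and needed one more try to go in.
- **Plate lean readings:** they disagreed by view, at about 22–25° from vertical by the side camera and 25–27° from above. A few fits were spoiled by overlapping plates, and I left those out.

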